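# Take the spare spindle cartridge out of its spring clips and fix it in the service cradle

### The arm

A 7-joint arm with a two-finger parallel gripper is mounted at the origin on a cart in front of the work surface, level with it; the furniture and walls round the work are solid. World frame = base frame: x ahead of the robot, y to its left, z up, the work surface at z = 0. Lengths are in m, angles in rad, forces in N, time in s.
With the tool pointing down it reaches from about 0.4 to 0.85 m from the base axis. Payload 4.5 kg.
Tool frame: the origin (TCP) lies where the fingers leave the gripper's body, on its centre line; the fingertips stand 64 mm ahead of it and the grasp point (between the pads) lies 45 mm ahead of it; z points along the fingers, y is the line along which they close (so a half turn about z gives the same grasp; the last joint's range is limited). The gripper opens to 88 mm and grips with 3 to 60 N. Pads are 18 mm wide; open, the fingers measure 123 mm over their backs; the gripper's body (75 mm by 187 mm) begins 45 mm behind the grasp point.
Start: joints at [1.185, 0.689, -0.195, 1.565, 0.157, 0.902, -0.215], TCP at [0.255, -0.571, 0.303] pointing down, gripper open.
Joint ranges: [-3.01, 3.01], [-0.46, 2.08], [-1.47, 1.51], [0.13, 2.56], [-1, 4.14], [0.04, 2.09], [-2.66, 2.66]. Speed limits (rad/s): [2.57, 2.57, 3.14, 3.14, 3.14, 3.14, 3.14].

### API

Orientations are given as a unit quaternion [x, y, z, w].
In Python, from plant import r gives the robot as it stands.
- The arm moves only by the tool play_rows, never from a script. Its arguments are lists of equal length, an entry for each row: "translation": the shift along the tool's x, y, z in m, a list of three; "delta_rot": the turn, a rotation vector about the tool's x, y, z in degrees, a list of three; "grip": the opening, from -1 (shut) to 1 (fully open). In form: {"translation": [[x, y, z], ...], "delta_rot": [[rx, ry, rz], ...], "grip": [grip, ...]}. A call has 1 to 20 rows; each row shifts and turns the commanded pose from where the row before left it, along the tool's axes as they then stand; what a row does not reach is not made up. A row lasts 1/8 s, in which the tool goes at most 62.5 mm and 10.7 degrees, less where a joint would pass 70% of its speed; a pose out of reach is approached as far as the arm can. A call with a gripper value outside its range is refused whole. The fingers move at their own pace and stop on an object; "squeeze" is the grip in N (left out, the last holds). Time passes only in rows, so rows that do not move let the fingers close. It gives the time, the measured TCP pose, the force, the opening and the grip force at its end, in the units of the state.
- r.get_state(): the state, without advancing time (a new reading comes with each control period).
- r.snapshot(name): name is "scene" or "side" or "wrist"; returns the picture (400x640x3 uint8, blue, green, red); there is no depth.
- r.get_calibration(name): a dict with "intrinsics" (3x3 intrinsics, pixels), "eye" and "rotation" of the camera in the world. Camera axes: x right, y up, looking along -z (the intrinsics and any distortion apply to the point x, -y, -z); pixel columns grow to the right and rows downward; lengths in m; the calibration is good to about 2 mm. The wrist camera is an equidistant fisheye: a pixel r from the principal point sees the ray r / f radians off the axis. A picture is of the moment at which its call begins: read the wrist's pose just before it. get_calibration takes no time and is no camera call; for the wrist camera it gives the pose at the moment of the call.
- r.finish_job(): hands the job in; it is judged then, once.
Trained networks look in the newest picture that a camera, given by its name, has taken for a name from the list of things; names that differ only in an ending like _2 or _b are one class to them, and where a whole thing is asked for, a point or a joint stands for the part that bears it (a point fixed in the world has none). Each returns a list of dicts, best first, with "confidence" (0 to 1); they miss things now and then, are a little off and sometimes report something else, mostly with a low value. They report only what shows in the picture. A call takes as long as a camera call.
- r.look_for(camera, target): "point" ([x, y, z] in m, in world coordinates, good to about 4 mm: the middle of the surface that is visible of it).
- r.silhouettes(camera, target): "pixels" (400x640 bool, what is visible of it).
The state is a dict: "clock": time; "q": joint angles; "qd": joint speeds; "joint_torque": joint torques, N m; "tool_pos": TCP position; "eef_rot": TCP orientation; "contact_force": force on the tool from outside, world axes, zero at the start; "moment": the same for the moment, N m; "opening": opening from 0.0 (shut) to 1.0 (fully open); "finger_force": force on a finger pad.
Only numpy, scipy, OpenCV 4.12 (cv2) and the standard library are available. Lean on these libraries where they do the work, as an engineer would, in place of code of your own. Each camera call takes 0.05 s, during which the arm holds its last target. There are 200 camera calls.

### The job

Take the round spindle cartridge out of the two spring clips of the hooded rack: their fixed jaws hook over its top, so do not pull it straight but roll it sideways down the seats and out through the sprung front jaws, with the hand leaning in under the hood, and carry it clear of them without letting it drop. Lay it in the V-blocks of the cradle, either way round, with its two collars between the blocks, and let go of it; then stand the keeper squarely astride it between the collars, with both legs down on the cradle's base plate. Leave the two loose dental casts (ivory and tan) where they stand.

Things in the scene. Friction and masses are not known exactly. Their poses are not given: they have to be found in the camera images.
- clip_rack: Clip rack, grey sheet metal, fixed. Origin on the desk below the middle of the clipped cartridge; y along the cartridge, z up, open front towards its -x (the robot). Base plate x -40..90, y -85..85, 8 mm thick. Two 16 mm wide clips on posts at y = -54 and +54 mm; between them (|y| < 45 mm) all is free in front of, below and behind the cartridge, whose axis is 100 mm above the desk.
- clip_left (a point): Middle of the clip at rack y = +54 mm, on the axis of the clipped cartridge (clip_right is its twin). Fixed steel jaw: inner face 15 mm behind this point, roof 18 mm above it, ending in a turned-down toe 13 mm in front of and 12 mm above it. So the cartridge cannot leave up, back, lengthwise or straight along a leaning hand; level it just catches the toe.
- clip_right (a point): Twin at y = -54 mm. The seat slopes 20 degrees down to the front: the axis rolls 16 mm forward (rack -x) and 6 mm down under the toe, then level forward. In front a sprung jaw, tip 16 mm in front of and 5 mm below this point, folds forward and down (5 N for both at first, 13 N when down); clear after about 45 mm, it springs up again.
- hood (a point): Middle of the front edge of the hood above the clips: 46 mm behind the cartridge's axis (rack x = +46 mm), 218 to 232 mm above the desk, 150 mm wide; back panel at x = +82 mm below it. An upright gripper strikes the hood; one leaning back 25 to 45 degrees towards the rack's front (-x) passes.
- cartridge: Spindle cartridge, bare steel cylinder 28 mm in diameter, 150 mm long (170 with end stubs), 0.2 to 0.4 kg, level in the clips at the start. Origin at the middle of its axis, y along it (x and z turn as it rolls). Two dark collars, 36 mm in diameter, 4 mm thick, at y = -40 and +40 mm; grip the 76 mm between them.
- cradle: Cradle, aluminium, fixed. Origin on the desk below its middle; y along the groove, z up. Base plate 90 (x) x 160 (y) x 8 mm. Two V-blocks, 20 mm long, centred at y = -58 and +58 mm, 45 degree faces, 40 mm high, 65 mm wide; 96 mm free between them. A cartridge lying in them has its axis at x = 0, 34 mm above the desk, along y; its collars allow 6 mm either way along y.
- keeper: Keeper, loose grey plastic saddle, 58 (x) x 66 (y) x 84 mm high, 0.15 to 0.28 kg, upright on the desk. Origin under its middle at the legs' undersides, z up. Slot along y between the legs, 36 mm wide, 43 mm high; top face at 54 mm; on it a grip rib along y, 14 mm thick, 50 mm long, to 84 mm. In place its origin is 8 mm above the desk over the cradle's middle; either way round.
- cast_a: Loose bystander: ivory dental cast, 58x62x34 mm, origin under its middle. To be left alone.
- cast_c: Loose bystander: tan half dental cast, 55x60x42 mm, origin under its middle. To be left alone.

How it is judged:
By the outcome, as a careful person would: the job done as asked, in the order asked, and still so for the second after the job is handed in, with the robot touching nothing.
It also fails if it takes over 61 s, if anything falls off the work surface, if the arm or the gripper's body presses on something with over 40 N, if the wrist force passes 120 N, or if a joint passes its speed limit or range.

## Working session

There is one attempt and no reset: what is moved stays moved. The work goes in short steps, Python scripts to look and compute and a tool call to move; the robot and the scene stay as the last step left them, time stands still between calls to the robot, and variables do not carry over. Pictures are saved under pics/ and viewed, at most 12 in all, crops included, and the job is handed in when it is done.

Besides the shell and the picture viewer there is one more tool, called after "Call:" as name(argument=value, ...), one argument or row to a line, values as JSON. play_rows: Moves the arm, as the interface text tells. Its arguments: {"type":"object","properties":{"translation":{"type":"array","items":{"type":"array","items":{"type":"number"}}},"delta_rot":{"type":"array","items":{"type":"array","items":{"type":"number"}}},"grip":{"type":"array","items":{"type":"number"}},"squeeze":{"type":"number"}},"required":["translation","delta_rot","grip"]}

```bash
ls; mkdir -p pics
python3 - <<'E'
from plant import r
import cv2, numpy as np
s=r.get_state(); print({k:np.round(v,3).tolist() if not isinstance(v,float) else v for k,v in s.items()})
for c in ("scene","side"):
    im=r.snapshot(c); cv2.imwrite(f"pics/{c}0.png",im)
    cal=r.get_calibration(c); print(c,np.round(cal["intrinsics"],1).tolist(),np.round(cal["eye"],3),np.round(cal["rotation"],3).tolist(), [k for k in cal])
    for t in ("clip_rack","clip_left","clip_right","hood","cartridge","cradle","keeper","cast_a","cast_c"):
        print(c,t,[(np.round(d["point"],3).tolist(),round(d["confidence"],2)) for d in r.look_for(c,t)[:2]])
E
```

```text
pics
{'clock': 0.0, 'q': [1.185, 0.69, -0.195, 1.566, 0.157, 0.902, -0.215], 'qd': [0.002, 0.0, 0.0, 0.001, -0.001, 0.001, -0.001], 'joint_torque': [-0.0, -52.756, -1.267, -15.343, -0.053, 0.007, 0.0], 'tool_pos': [0.254, -0.57, 0.302], 'eef_rot': [0.978, 0.208, -0.0, -0.001], 'contact_force': [-0.124, -0.21, -0.609], 'moment': [-0.024, 0.003, -0.007], 'finger_force': 0.0, 'opening': 0.9997220932757136}
scene [[362.6, 0.0, 319.7], [0.0, 362.6, 197.6], [0.0, 0.0, 1.0]] [0.208 0.229 0.789] [-0.096, 0.339, 0.904, -0.242] ['intrinsics', 'eye', 'rotation']
scene clip_rack [([0.671, -0.344, 0.093], 0.9)]
scene clip_left [([0.67, -0.346, 0.096], 0.81)]
scene clip_right [([0.672, -0.344, 0.095], 0.89)]
scene hood [([0.669, -0.343, 0.095], 0.87)]
scene cartridge [([0.609, -0.312, 0.112], 0.59)]
scene cradle [([0.391, -0.181, 0.01], 0.79), ([0.671, -0.344, 0.092], 0.45)]
scene keeper [([0.424, -0.395, 0.056], 0.81)]
scene cast_a [([0.427, -0.004, 0.028], 0.63), ([0.34, -0.478, 0.016], 0.54)]
scene cast_c [([0.427, -0.004, 0.028], 0.63), ([0.34, -0.478, 0.016], 0.54)]
side [[454.8, 0.0, 322.4], [0.0, 454.8, 195.5], [0.0, 0.0, 1.0]] [ 0.448 -1.228  0.563] [0.561, -0.014, -0.032, 0.827] ['intrinsics', 'eye', 'rotation']
side clip_rack [([0.655, -0.364, 0.046], 0.89)]
side clip_left [([0.657, -0.368, 0.045], 0.92), ([0.614, -0.332, 0.112], 0.65)]
side clip_right [([0.65, -0.364, 0.044], 0.82)]
side hood [([0.656, -0.363, 0.046], 0.61)]
side cartridge [([0.653, -0.363, 0.044], 0.71)]
side cradle [([0.393, -0.205, 0.006], 0.6)]
side keeper [([0.432, -0.42, 0.05], 0.76), ([0.654, -0.363, 0.044], 0.22)]
side cast_a [([0.337, -0.504, 0.02], 0.81), ([0.422, -0.029, 0.025], 0.6)]
side cast_c [([0.337, -0.504, 0.02], 0.81), ([0.422, -0.029, 0.025], 0.6)]
```

View pics/scene0.png

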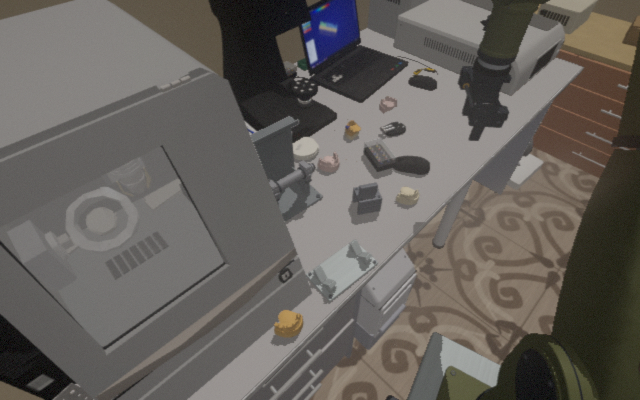

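View pics/side0.png

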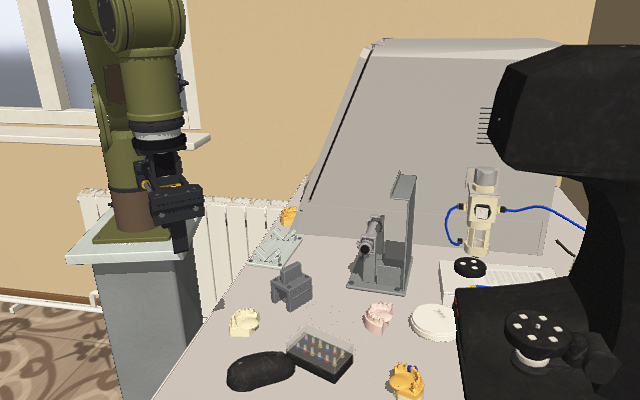

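The scene shows the rack behind at about px (285,175), the cradle at (342,270), the keeper at (367,198), and the casts at (408,196) and (289,322). The side view agrees with this: cartridge (370,235), keeper (292,287), cradle (275,248). Next I'll fit the poses to the silhouettes.

```bash
cat > h.py <<'E'
import numpy as np, cv2
from plant import r
from scipy.spatial.transform import Rotation as R
from scipy.optimize import minimize
def box(x0,x1,y0,y1,z0,z1): return np.array([[x,y,z] for x in(x0,x1) for y in(y0,y1) for z in(z0,z1)])/1000.
def cyl(rad,y0,y1,zc=0,xc=0):
    a=np.linspace(0,2*np.pi,24,endpoint=False); return np.array([[xc+rad*np.cos(t),y,zc+rad*np.sin(t)] for t in a for y in(y0,y1)])/1000.
cart=[cyl(14,-75,75),cyl(18,-42,-38),cyl(18,38,42),cyl(6,-85,85)]
def up(parts,z): return [p+[0,0,z] for p in parts]
vb=lambda y0,y1:[np.array([[x,y,z] for y in(y0,y1) for x,z in P])/1000. for P in ([(-32.5,0),(32.5,0),(32.5,14),(-32.5,14)],[(-32.5,0),(-32.5,40),(-26,40),(0,14),(0,0)],[(32.5,0),(32.5,40),(26,40),(0,14),(0,0)])]
M={"cradle":[box(-45,45,-80,80,0,8)]+vb(-68,-48)+vb(48,68),
"keeper":[box(-29,-18,-33,33,0,54),box(18,29,-33,33,0,54),box(-29,29,-33,33,43,54),box(-7,7,-25,25,54,84)],
"clip_rack":[box(-40,90,-85,85,0,8),box(46,85,-75,75,218,232),box(82,85,-75,75,8,232)]+up(cart,.1)+[box(-16,18,y-8,y+8,80,118) for y in(-54,54)]+[box(-5,18,y-8,y+8,0,90) for y in(-54,54)],
"cartridge":cart,"cast":[box(-28,28,-30,30,0,34)]}
def proj(cal,P,wrist=False):
    c=(P-cal["eye"])@np.array(cal["rotation_m"]); p=np.c_[c[:,0],-c[:,1],-c[:,2]]
    K=cal["intrinsics"]
    if wrist:
        rr=np.hypot(p[:,0],p[:,1]); th=np.arctan2(rr,p[:,2]); q=p[:,:2]/np.maximum(rr,1e-9)[:,None]*th[:,None]
    else: q=p[:,:2]/p[:,2:]
    return np.c_[q[:,0]*K[0,0]+K[0,2],q[:,1]*K[1,1]+K[1,2]]
def calib(n):
    c=dict(r.get_calibration(n)); m=np.array(c["rotation"]); c["rotation_m"]=m if m.shape==(3,3) else R.from_quat(m).as_matrix(); c["w"]=n=="wrist"; return c
def pose(v): # x,y,yaw[,z]
    return R.from_euler("z",v[2]).as_matrix(),np.array([v[0],v[1],v[3] if len(v)>3 else 0])
def render(parts,v,cal):
    S=4; im=np.zeros((400,640),np.uint8); Rm,t=pose(v)
    for P in parts:
        p=proj(cal,P@Rm.T+t,cal["w"]); h=cv2.convexHull(np.round(p*16).astype(np.int32)); cv2.fillConvexPoly(im,h,255,cv2.LINE_AA,4)
    return im/255.
def fit(parts,obs,v0,sd=(.015,.015,.3),seeds=(0,)):
    def cost(v):
        s=0
        for cal,m in obs:
            a=render(parts,v,cal); s+=1-np.minimum(a,m).sum()/np.maximum(a,m).sum()
        return s/len(obs)
    best=None
    for dy in seeds:
        v=np.array(v0,float); v[2]+=dy
        sim=np.vstack([v]+[v+np.eye(len(v))[i]*sd[i] for i in range(len(v))])
        for _ in range(2):
            o=minimize(cost,sim[0],method="Nelder-Mead",options=dict(initial_simplex=sim,xatol=1e-5,fatol=1e-6,maxiter=250)); sim=np.vstack([o.x]+[o.x+np.eye(len(v))[i]*sd[i]/3 for i in range(len(v))])
        if best is None or o.fun<best.fun: best=o
    return best.x,best.fun
def sil(cam,t,near=None):
    """masks best first"""
    return r.silhouettes(cam,t)
E
cat > a.py <<'E'
from h import *
import pickle
obs={}
for c in("scene","side"):
    r.snapshot(c); cal=calib(c)
    for t in("clip_rack","cartridge","cradle","keeper","cast_a"):
        L=r.silhouettes(c,t)
        for d in L[:2]:
            m=d["pixels"]; ys,xs=np.nonzero(m); print(c,t,round(d["confidence"],2),m.sum(),xs.mean().round(),ys.mean().round())
        obs[c,t]=(cal,[d["pixels"] for d in L])
pickle.dump(obs,open("obs.pkl","wb"))
g={"clip_rack":(.66,-.35,0),"cradle":(.39,-.19,0),"keeper":(.425,-.41,0)}
for t,v0 in g.items():
    o=[]
    for c in("scene","side"):
        cal,L=obs[c,t]
        if not L: continue
        m=L[0].astype(float)
        if t=="clip_rack" and obs[c,"cartridge"][1]: m=np.maximum(m,obs[c,"cartridge"][1][0])
        o.append((cal,m))
    for sub in(o,o[:1],o[1:]):
        if sub:
            x,f=fit(M[t],sub,v0,seeds=np.arange(-1.5,1.6,.5)); print(t,len(sub),np.round(x,4),round(f,3))
E
python3 a.py
```

```text
scene clip_rack 0.93 3161 284.0 167.0
scene cartridge 0.88 447 293.0 178.0
scene cartridge 0.3 303 407.0 196.0
scene cradle 0.94 2203 341.0 270.0
scene cradle 0.67 3033 284.0 167.0
scene keeper 0.76 766 366.0 198.0
scene cast_a 0.68 301 407.0 195.0
scene cast_a 0.63 635 288.0 324.0
side clip_rack 0.62 3740 388.0 250.0
side clip_rack 0.51 1395 292.0 286.0
side cartridge 0.65 396 371.0 235.0
side cradle 0.59 1280 276.0 250.0
side keeper 0.7 1393 292.0 286.0
side cast_a 0.86 742 244.0 322.0
side cast_a 0.69 229 288.0 216.0
clip_rack 2 [ 0.618  -0.3062 -0.3304] 0.257
clip_rack 1 [ 0.6395 -0.3785  1.0976] 0.275
clip_rack 1 [ 0.6183 -0.3049 -0.335 ] 0.142
cradle 2 [ 0.3963 -0.1921 -0.337 ] 0.113
cradle 1 [ 0.3969 -0.1921 -0.3462] 0.074
cradle 1 [ 0.3941 -0.1911 -0.3081] 0.146
keeper 2 [ 0.4344 -0.4061  2.3035] 0.12
keeper 1 [ 0.4357 -0.405  -0.9039] 0.098
keeper 1 [ 0.4307 -0.4109 -0.7068] 0.112
```

```bash
cat >> h.py <<'E'
def ground(n,u,v,z=0):
    c=calib(n);K=c["intrinsics"];d=c["rotation_m"]@np.array([(u-K[0,2])/K[0,0],-(v-K[1,2])/K[1,1],-1]);e=np.array(c["eye"]);return e+d*(z-e[2])/d[2]
RACK=[.618,-.3055,-.335]
def rk(p,v=None):
    Rm,t=pose(v or RACK); return Rm@(np.array(p)/1000.)+t
def ori(yaw,lean): # tool x = +y of the thing, leaning back to its -x
    L=np.radians(lean); x=np.array([0,1,0.]);z=np.array([np.sin(L),0,-np.cos(L)]);y=np.cross(z,x)
    return R.from_euler("z",yaw)*R.from_matrix(np.c_[x,y,z])
def plan(p0,q0,wps,vmax=.045,amax=8.):
    """wps: (TCP pos, Rotation); prints round rows"""
    p=np.array(p0);q=R.from_quat(q0);T=[];D=[]
    for P,Q in wps:
        n=int(np.ceil(max(np.linalg.norm(P-p)/vmax,np.degrees((q.inv()*Q).magnitude())/amax,1)))
        for i in range(n):
            k=1/(n-i); a=q.inv().apply(P-p)*k; b=np.degrees((q.inv()*Q).as_rotvec())*k
            a=np.round(a,3); b=np.round(b,1); T.append(a.tolist()); D.append(b.tolist())
            p=p+q.apply(a); q=q*R.from_rotvec(np.radians(b))
        
    T=[[x+0 for x in t] for t in T];print(len(T),"rows"); print(T); print(D); print("end",np.round(p,4),np.round(q.as_quat(),4).tolist())
E
python3 - <<'E'
from h import *
for n,u,v in(("side",545,250),("side",330,205),("side",300,190),("scene",303,290),("scene",298,250)): print(n,u,v,[np.round(ground(n,u,v,z),3) for z in(0,.2)])
s=r.get_state(); print(s["clock"])
Q=ori(RACK[2],40); tz=Q.as_matrix()[:,2]
P=rk([0,0,100])-.195*tz; print(P)
plan(s["tool_pos"],s["eef_rot"],[(np.array([.33,-.47,.30]),R.from_quat(s["eef_rot"])),(P,Q)],.055,9)
c=calib("wrist"); Rm=R.from_quat(s["eef_rot"]); print("cam in tool",Rm.inv().apply(np.array(c["eye"])-s["tool_pos"]).round(3), (Rm.inv().as_matrix()@c["rotation_m"]).round(3), c["intrinsics"])
E
```

```text
side 545 250 [array([ 1.074, -0.248,  0.   ]), array([ 0.852, -0.596,  0.2  ])]
side 330 205 [array([0.556, 0.098, 0.   ]), array([ 0.518, -0.374,  0.2  ])]
side 300 190 [array([0.464, 0.24 , 0.   ]), array([ 0.459, -0.282,  0.2  ])]
scene 303 290 [array([ 0.45 , -0.096,  0.   ]), array([ 0.389, -0.013,  0.2  ])]
scene 298 250 [array([ 0.521, -0.184,  0.   ]), array([ 0.441, -0.08 ,  0.2  ])]
1.6
[ 0.49962423 -0.26429089  0.24937867]
10 rows
[[0.037, -0.02, 0.001], [0.036, -0.021, 0.001], [0.037, -0.02, 0.001], [0.034, -0.017, 0.007], [0.036, -0.014, 0.007], [0.036, -0.01, 0.008], [0.037, -0.007, 0.008], [0.038, -0.004, 0.009], [0.037, 0.0, 0.01], [0.037, 0.002, 0.013]]
[[0.0, 0.0, 0.0], [0.0, 0.0, 0.0], [0.0, 0.0, 0.0], [-5.4, 2.3, -6.4], [-5.4, 2.3, -6.4], [-5.4, 2.3, -6.4], [-5.4, 2.4, -6.4], [-5.4, 2.3, -6.4], [-5.4, 2.4, -6.4], [-5.3, 2.3, -6.4]]
end [ 0.4997 -0.2642  0.2489] [0.7659, 0.5447, 0.1978, 0.2785]
cam in tool [ 0.069  0.    -0.083] [[-0.     0.964  0.267]
 [ 1.     0.     0.001]
 [ 0.001  0.267 -0.964]] [[309.70691629   0.         316.2884559 ]
 [  0.         309.70691629 198.90156566]
 [  0.           0.           1.        ]]
```

Run:
```python
import cv2,numpy as np
a=cv2.imread("pics/side0.png")[20:320,200:600]; b=cv2.imread("pics/scene0.png")[50:350,180:400]
a=cv2.resize(a,None,fx=2,fy=1.95)[:585,:]; b=cv2.resize(b,None,fx=1.95,fy=1.95)
cv2.imwrite("pics/z1.png",cv2.resize(np.hstack([a,b]),(800,380)))
```

```text
(no output)
```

View pics/z1.png

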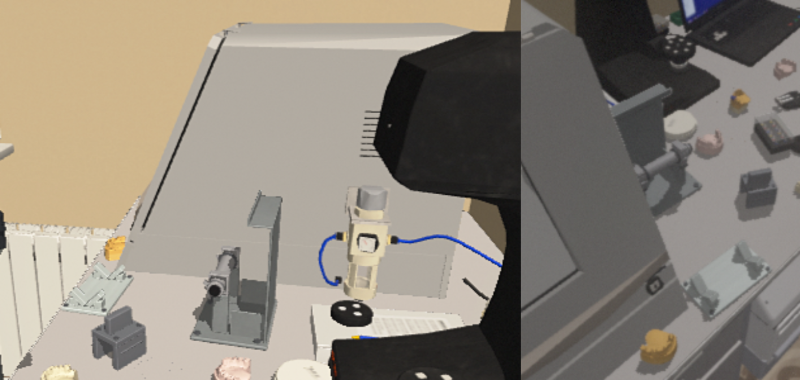

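Run:
```python
from h import *
for n,u,v in(("side",304,231),("side",542,254),("side",420,242)): print(n,u,v,np.round(ground(n,u,v,0),3))
```

```text
side 304 231 [ 0.468 -0.081  0.   ]
side 542 254 [ 1.056 -0.267  0.   ]
side 420 242 [ 0.772 -0.176  0.   ]
```

Call:
play_rows(
  translation=[
    [0.037, -0.02, 0.001],
    [0.036, -0.021, 0.001],
    [0.037, -0.02, 0.001],
    [0.034, -0.017, 0.007],
    [0.036, -0.014, 0.007],
    [0.036, -0.01, 0.008],
    [0.037, -0.007, 0.008],
  ],
  delta_rot=[
    [0.0, 0.0, 0.0],
    [0.0, 0.0, 0.0],
    [0.0, 0.0, 0.0],
    [-5.4, 2.3, -6.4],
    [-5.4, 2.3, -6.4],
    [-5.4, 2.3, -6.4],
    [-5.4, 2.4, -6.4],
  ],
  grip=[1, 1, 1, 1, 1, 1, 1],
)

```text
clock: 2.48
tool_pos: [0.4279, -0.3521, 0.2713]
eef_rot: [0.886, 0.416, 0.119, 0.166]
contact_force: [0.2, -1.0, -0.6]
opening: 0.999
finger_force: 0.0
```

```bash
cat > w.py <<'E'
from h import *
import pickle,sys
tag=sys.argv[1]; ts=sys.argv[2:]
cal=calib("wrist"); im=r.snapshot("wrist"); cv2.imwrite(f"pics/{tag}.png",im)
o={}
for t in ts:
    L=r.silhouettes("wrist",t); o[t]=(cal,[(d["confidence"],d["pixels"]) for d in L[:3]])
    for d in L[:3]:
        ys,xs=np.nonzero(d["pixels"]); print(t,round(d["confidence"],2),len(xs),xs.mean().round(),ys.mean().round(),xs.min(),xs.max(),ys.min(),ys.max())
pickle.dump(o,open(tag+".pkl","wb"))
E
python3 w.py w1 cartridge keeper cradle clip_rack
```

```text
cartridge 0.89 3346 360.0 55.0 325 393 0 124
cradle 0.67 11038 108.0 117.0 53 168 35 198
clip_rack 0.57 22690 400.0 54.0 266 532 0 137
```

View pics/w1.png

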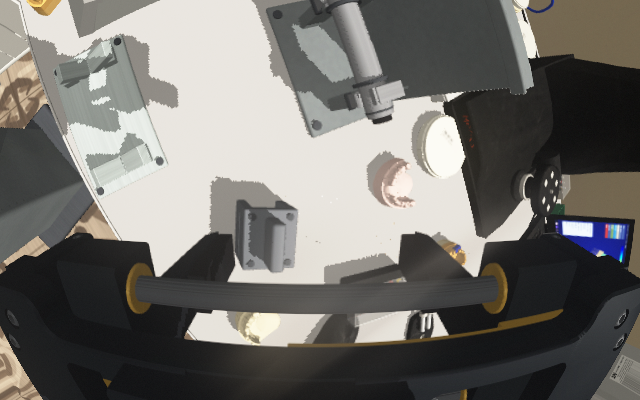

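The wrist view shows the cradle at px (108,117), the keeper at (267,237) and the cartridge at (355,55), half out of the frame. I'll fit the cradle from this view and move on to the pre-grasp pose.

Run:
```python
from h import *
import pickle
o=pickle.load(open("w1.pkl","rb")); O=pickle.load(open("obs.pkl","rb"))
cal,L=o["cradle"]; W=(cal,L[0][1].astype(float))
print(fit(M["cradle"],[W],(.396,-.192,-.337)))
print(fit(M["cradle"],[W,(O["scene","cradle"][0],O["scene","cradle"][1][0].astype(float))],(.396,-.192,-.337)))
# keeper: threshold-free: overlay both yaw hypotheses
im=cv2.imread("pics/w1.png")
cal2,L2=o["cartridge"]; W2=(cal2,L2[0][1].astype(float))
print("cart",fit(M["cartridge"],[W2],(.618,-.3055,-.335,.1),(.01,.01,.1,.01)))
s=r.get_state(); Q=ori(RACK[2],40); plan(s["tool_pos"],s["eef_rot"],[(rk([0,0,100])-.195*Q.as_matrix()[:,2],Q)],.055,9)
```

```text
(array([ 0.39171581, -0.19079259, -0.34612509]), np.float64(0.03176585233274398))
(array([ 0.39314256, -0.19122999, -0.34684212]), np.float64(0.06851876217734004))
cart (array([ 0.62475907, -0.31012452, -0.36474098,  0.09235237]), np.float64(0.15360830858106067))
3 rows
[[0.038, -0.004, 0.009], [0.038, -0.001, 0.011], [0.037, 0.002, 0.012]]
[[-5.3, 2.4, -6.4], [-5.4, 2.3, -6.4], [-5.3, 2.4, -6.4]]
end [ 0.5   -0.264  0.249] [0.7661, 0.5443, 0.1983, 0.2783]
```

Call:
play_rows(
  translation=[
    [0.038, -0.004, 0.009],
    [0.038, -0.001, 0.011],
    [0.037, 0.002, 0.012],
    [0, 0, 0],
  ],
  delta_rot=[
    [-5.3, 2.4, -6.4],
    [-5.4, 2.3, -6.4],
    [-5.3, 2.4, -6.4],
    [0, 0, 0],
  ],
  grip=[1, 1, 1, 1],
)

```text
clock: 3.22
tool_pos: [0.4165, -0.3174, 0.2437]
eef_rot: [0.874, 0.459, 0.096, 0.13]
contact_force: [-0.0, 0.6, -0.1]
opening: 0.999
finger_force: 0.0
```

```bash
python3 w.py w2 cartridge clip_rack keeper cradle
python3 - <<'E'
from h import *
import pickle
o=pickle.load(open("w2.pkl","rb"))
cal,L=o["cartridge"]
m=L[0][1].astype(float)
x,f=fit(M["cartridge"],[(cal,m)],(.62,-.307,-.34,.1),(.01,.01,.1,.01)); print("cart",x,f)
x3,f3=fit(M["cartridge"],[(cal,m)],(.62,-.307,-.34,.1),(.01,.01,.1,.0)); print("z fixed",x3,f3)
im=cv2.imread("pics/w2.png"); e=(render(M["cartridge"],x3,cal)>.5).astype(np.uint8)
for mm,c in((e,(0,0,255)),(L[0][1].astype(np.uint8),(0,255,0))):
    cv2.drawContours(im,cv2.findContours(mm,0,2)[0],-1,c,1)
cv2.imwrite("pics/w2o.png",im)
E
```

```text
cartridge 0.97 4089 432.0 77.0 399 460 0 158
clip_rack 0.92 29994 475.0 72.0 334 599 0 159
keeper 0.63 4023 312.0 254.0 276 349 217 284
cradle 0.69 12977 157.0 114.0 99 217 29 200
cradle 0.29 29988 475.0 72.0 335 599 0 159
cart [ 0.62466129 -0.31104148 -0.35796483  0.09427171] 0.20056044325531952
z fixed [ 0.62030055 -0.30866916 -0.36229917  0.1       ] 0.20462903350718098
```

View pics/w2o.png

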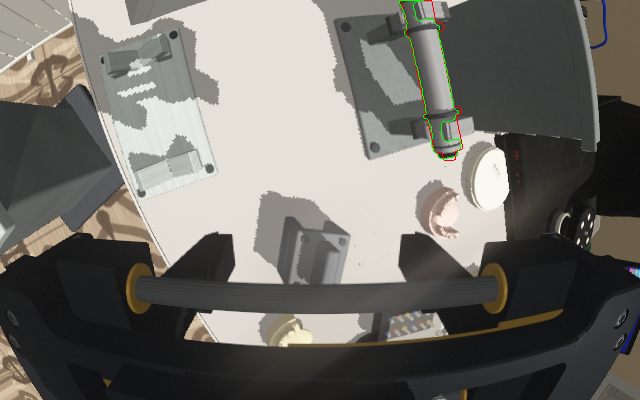

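Run:
```python
from h import *
s=r.get_state(); print(s["clock"],np.round(s["q"],3),np.round(s["qd"],3),s["tool_pos"],s["eef_rot"],s["contact_force"])
print(R.from_quat(s["eef_rot"]).as_matrix().round(3))
```

```text
3.475 [ 0.815  0.608 -0.361  2.168  1.205  0.186 -1.225] [-0.005  0.001 -0.007  0.006  0.018  0.002 -0.013] [ 0.41662374 -0.31699586  0.2439969 ] [0.87362996 0.45898208 0.09540601 0.13039876] [-0.21246353 -0.66641262 -0.06650352]
[[ 0.56   0.777  0.286]
 [ 0.827 -0.545 -0.14 ]
 [ 0.047  0.315 -0.948]]
```

The arm stopped at its wrist joint limit (q6 small), so I need its kinematics to choose the right branch. I'll identify them from the states I have.

```bash
cat > id.py <<'E'
from h import *
import itertools
s=r.get_state()
S=[([1.185,.6895,-.195,1.5655,.157,.902,-.215],[.254,-.57,.302],[.978,.208,0,-.001]),(s["q"],s["tool_pos"],s["eef_rot"])]
res=[]
for sg in itertools.product((1,-1),repeat=7):
    for o1 in np.arange(4)*np.pi/2:
      for o7 in np.arange(4)*np.pi/2:
        e=0
        for q,p,Q in S:
            a=np.array(q)*sg; a[0]+=o1; a[6]+=o7
            e+=(R.from_euler("ZYZYZYZ"[:3],a[:3])*R.from_euler("YZY",a[3:6])*R.from_euler("Z",a[6])*R.from_quat(Q).inv()).magnitude()
        res.append((e,sg,o1,o7))
res.sort(key=lambda t:t[0])
for t in res[:6]: print(t)
for t in res[:4]:
    A=[];b=[]
    e,sg,o1,o7=t
    for q,p,Q in S:
        a=np.array(q)*sg; a[0]+=o1; a[6]+=o7
        R2=R.from_euler("ZY",a[:2]).as_matrix();R4=R2@R.from_euler("ZY",a[2:4]).as_matrix();R6=R4@R.from_euler("ZY",a[4:6]).as_matrix()
        A.append(np.c_[[0,0,1],R2[:,2],R4[:,2],R6[:,2]]);b.append(p)
    x,rs,_,_=np.linalg.lstsq(np.vstack(A),np.hstack(b),rcond=None); print(x.round(4),rs, (np.vstack(A)@x-np.hstack(b)).round(4))
E
python3 id.py
```

```text
(0.0020345204011258306, (-1, 1, -1, 1, -1, 1, -1), np.float64(0.0), np.float64(1.5707963267948966))
(0.0020345204011259096, (-1, -1, -1, -1, -1, -1, -1), np.float64(3.141592653589793), np.float64(4.71238898038469))
(0.4596332937725052, (-1, 1, -1, 1, -1, 1, -1), np.float64(1.5707963267948966), np.float64(3.141592653589793))
(0.45963329377250534, (-1, -1, -1, -1, -1, -1, -1), np.float64(4.71238898038469), np.float64(0.0))
(0.4606802901478894, (-1, 1, -1, 1, -1, 1, -1), np.float64(4.71238898038469), np.float64(0.0))
(0.4606802901478897, (-1, -1, -1, -1, -1, -1, -1), np.float64(1.5707963267948966), np.float64(3.141592653589793))
[0.0326 0.6973 0.2381 0.137 ] [0.00115958] [ 0.0238  0.0087 -0.0159 -0.0025  0.0009  0.0159]
[0.0326 0.6973 0.2381 0.137 ] [0.00115958] [ 0.0238  0.0087 -0.0159 -0.0025  0.0009  0.0159]
[-3.4402  1.5959 -1.2982 -1.4927] [0.2305184] [-0.1327  0.3468 -0.2133  0.0012 -0.0402  0.2133]
[-3.4402  1.5959 -1.2982 -1.4927] [0.2305184] [-0.1327  0.3468 -0.2133  0.0012 -0.0402  0.2133]
```

Call:
play_rows(
  translation=[
    [0, 0, -0.05],
    [0, 0, -0.05],
    [0, -0.03, 0],
  ],
  delta_rot=[
    [9, 0, 0],
    [9, 0, 0],
    [0, 0, 9],
  ],
  grip=[1, 1, 1],
)

```text
clock: 3.85
tool_pos: [0.3835, -0.3074, 0.3019]
eef_rot: [0.921, 0.382, 0.044, 0.062]
contact_force: [0.2, 0.1, 0.1]
opening: 0.996
finger_force: 0.0
```

```bash
cat > log.py <<'E'
from h import *
import pickle,os
S=pickle.load(open("st.pkl","rb")) if os.path.exists("st.pkl") else [(np.array([ 0.815,0.608,-0.361,2.168,1.205,0.186,-1.225]),np.array([ 0.41662374,-0.31699586,0.2439969 ]),[0.87362996,0.45898208,0.09540601,0.13039876])]
s=r.get_state(); S.append((s["q"],s["tool_pos"],s["eef_rot"])); pickle.dump(S,open("st.pkl","wb")); print(s["clock"],np.round(s["q"],3),np.round(s["tool_pos"],3))
E
python3 log.py
```

```text
3.85 [ 1.039  0.546 -0.698  2.055  0.672  0.598 -0.893] [ 0.384 -0.307  0.302]
```

Call:
play_rows(
  translation=[
    [0.04, 0, -0.02],
    [0.05, 0, 0],
    [0, -0.03, 0],
  ],
  delta_rot=[
    [0, 0, 9],
    [0, 0, 9],
    [0, 0, 9],
  ],
  grip=[1, 1, 1],
)

```text
clock: 4.22
tool_pos: [0.436, -0.2175, 0.3194]
eef_rot: [0.985, 0.158, 0.057, 0.049]
contact_force: [-0.7, -0.5, -1.0]
opening: 0.997
finger_force: 0.0
```

```bash
python3 log.py
```

```text
4.225 [ 0.728  0.484 -0.559  2.046  0.543  0.598 -1.454] [ 0.436 -0.218  0.319]
```

Call:
play_rows(
  translation=[
    [0, 0.04, -0.02],
    [0, 0, -0.03],
    [0, 0, 0],
  ],
  delta_rot=[
    [0, 9, 9],
    [0, 9, 9],
    [0, 0, 9],
  ],
  grip=[1, 1, 1],
)

```text
clock: 4.6
tool_pos: [0.4325, -0.2563, 0.3727]
eef_rot: [0.98, -0.049, 0.19, 0.006]
contact_force: [0.6, 0.4, 0.5]
opening: 0.998
finger_force: 0.0
```

```bash
python3 log.py
cat > id2.py <<'E'
from h import *
import pickle
S=pickle.load(open("st.pkl","rb"))+[([1.185,.6895,-.195,1.5655,.157,.902,-.215],[.254,-.57,.302],[.978,.208,0,-.001])]
sg=np.array([-1,1,-1,1,-1,1,-1.]);A=[];b=[]
for q,p,Q in S:
    a=np.array(q)*sg; a[6]+=np.pi/2
    F=[np.eye(3)]
    for ax,t in zip("ZYZYZYZ",a): F.append(F[-1]@R.from_euler(ax,t).as_matrix())
    print(np.degrees((R.from_matrix(F[7])*R.from_quat(Q).inv()).magnitude()).round(2))
    A.append(np.c_[[0,0,1],F[1][:,0],F[2][:,2],F[3][:,0],F[4][:,0],F[4][:,2],F[5][:,0],F[6][:,2],F[6][:,0],F[1][:,1],F[3][:,1]]);b.append(p)
A=np.vstack(A);b=np.hstack(b)
for cols in (list(range(9)),list(range(8)),[0,1,2,3,4,5,7],[0,2,3,4,5,7],[0,1,2,5,7],[0,2,5,6,7],[0,2,5,7,8],[0,2,5,7,9],[0,2,5,7,10]):
    x,_,rk_,sv=np.linalg.lstsq(A[:,cols],b,rcond=None); print(cols,x.round(4),"max",np.abs(A[:,cols]@x-b).max().round(4),sv.min().round(3))
E
python3 id2.py
```

```text
4.6 [ 0.983  0.394 -0.643  2.068  0.282  0.398 -1.49 ] [ 0.432 -0.256  0.373]
0.04
0.0
0.0
0.0
0.12
[0, 1, 2, 3, 4, 5, 6, 7, 8] [ 0.2938  0.0502  0.5481 -0.0552 -0.0324  0.3274  0.0292  0.2426 -0.0124] max 0.0273 0.111
[0, 1, 2, 3, 4, 5, 6, 7] [ 0.2993  0.0528  0.5532 -0.0468 -0.019   0.3292  0.0176  0.2447] max 0.028 0.124
[0, 1, 2, 3, 4, 5, 7] [ 0.2742  0.053   0.5714 -0.0545 -0.0119  0.3142  0.2568] max 0.0267 0.129
[0, 2, 3, 4, 5, 7] [ 0.1934  0.6462 -0.0603 -0.0373  0.3091  0.2614] max 0.0256 0.142
[0, 1, 2, 5, 7] [0.2567 0.0635 0.5413 0.2744 0.2104] max 0.0273 0.158
[0, 2, 5, 6, 7] [0.2204 0.6452 0.2962 0.0177 0.2359] max 0.032 0.188
[0, 2, 5, 7, 8] [0.2273 0.6447 0.3141 0.2361 0.0263] max 0.0311 0.218
[0, 2, 5, 7, 9] [ 0.3658  0.5683  0.3526  0.2862 -0.0481] max 0.0057 0.171
[0, 2, 5, 7, 10] [ 0.3291  0.565   0.3352  0.2491 -0.0423] max 0.0039 0.197
```

```bash
cat >> id2.py <<'E'
print("---")
A=[]
for q,p,Q in S:
    a=np.array(q)*sg; a[6]+=np.pi/2
    F=[np.eye(3)]
    for ax,t in zip("ZYZYZYZ",a): F.append(F[-1]@R.from_euler(ax,t).as_matrix())
    A.append(np.c_[[0,0,1],F[2][:,2],F[4][:,2],F[6][:,2],F[1][:,1],F[3][:,1],F[5][:,1],F[3][:,0],F[4][:,0],F[6][:,0],F[1][:,0]])
A=np.vstack(A)
for cols in ([0,1,2,3,4,5],[0,1,2,3,4,5,6],[0,1,2,3,4,5,7,8],[0,1,2,3,4,5,6,7,8],[0,1,2,3,4,5,6,7,8,9],list(range(11))):
    x,_,rk_,sv=np.linalg.lstsq(A[:,cols],b,rcond=None); print(cols,x.round(4),"max",np.abs(A[:,cols]@x-b).max().round(4),sv.min().round(3))
E
python3 id2.py | sed -n '/---/,$p'
```

```text
---
[0, 1, 2, 3, 4, 5] [ 0.3485  0.5629  0.3441  0.2637 -0.0182 -0.0279] max 0.0005 0.158
[0, 1, 2, 3, 4, 5, 6] [ 0.3488  0.5623  0.3445  0.2633 -0.0185 -0.0273 -0.0006] max 0.0004 0.155
[0, 1, 2, 3, 4, 5, 7, 8] [ 0.3478  0.5605  0.3426  0.2615 -0.0196 -0.027   0.0028 -0.0009] max 0.0002 0.135
[0, 1, 2, 3, 4, 5, 6, 7, 8] [ 3.480e-01  5.605e-01  3.428e-01  2.615e-01 -1.960e-02 -2.690e-02
 -2.000e-04  2.600e-03 -7.000e-04] max 0.0002 0.127
[0, 1, 2, 3, 4, 5, 6, 7, 8, 9] [ 3.482e-01  5.605e-01  3.430e-01  2.615e-01 -1.950e-02 -2.690e-02
 -3.000e-04  2.700e-03 -6.000e-04  1.000e-04] max 0.0002 0.101
[0, 1, 2, 3, 4, 5, 6, 7, 8, 9, 10] [ 3.474e-01  5.620e-01  3.433e-01  2.616e-01 -1.880e-02 -2.750e-02
 -4.000e-04  2.400e-03 -4.000e-04  2.000e-04 -1.000e-03] max 0.0001 0.082
```

```bash
cat > kin.py <<'E'
from h import *
from scipy.optimize import least_squares
SG=np.array([-1,1,-1,1,-1,1,-1.]);LO=np.array([-3.01,-.46,-1.47,.13,-1,.04,-2.66]);HI=np.array([3.01,2.08,1.51,2.56,4.14,2.09,2.66])
def fk(q):
    a=np.array(q)*SG; a[6]+=np.pi/2; F=[np.eye(3)]
    for ax,t in zip("ZYZYZYZ",a):
        c,s=np.cos(t),np.sin(t); F.append(F[-1]@(np.array([[c,-s,0],[s,c,0],[0,0,1]]) if ax=="Z" else np.array([[c,0,s],[0,1,0],[-s,0,c]])))
    p=.3485*F[0][:,2]+.5629*F[2][:,2]+.3441*F[4][:,2]+.2637*F[6][:,2]-.0182*F[1][:,1]-.0279*F[3][:,1]
    return p,F[7]
def err(q,P,Q):
    p,M_=fk(q); return np.r_[(p-P)*3,R.from_matrix(Q.as_matrix()@M_.T).as_rotvec()]
def ik(P,Q,q0,reg=1e-3):
    o=least_squares(lambda q:np.r_[err(q,P,Q),reg*(q-q0)],np.clip(q0,LO+.01,HI-.01),bounds=(LO,HI)); return o.x,np.abs(err(o.x,P,Q)).max()
def margin(q): return np.minimum(q-LO,HI-q)
def sols(P,Q,n=40,seed=0):
    g=np.random.default_rng(seed);out=[]
    for _ in range(n):
        q,e=ik(P,Q,g.uniform(LO,HI),1e-4)
        if e<3e-3: out.append(q)
    return out
HALF=R.from_euler("z",np.pi)
E
python3 - <<'E'
from kin import *
from h import RACK
for lean in(27,33,40):
  for flip in(0,1):
    Q=ori(RACK[2],lean)*(HALF if flip else R.identity()); tz=Q.as_matrix()[:,2]
    for nm,P in(("grasp",rk([0,0,100])-.045*tz),("out",rk([-75,0,96])-.045*tz)):
        S=sols(P,Q,25); S=sorted(S,key=lambda q:-margin(q).min())[:2]
        print(lean,flip,nm,len(S),[(q.round(2).tolist(),margin(q).min().round(2)) for q in S])
E
```

```text
27 0 grasp 2 [([0.83, 1.0, -0.75, 1.9, 1.84, 0.55, -1.55], np.float64(0.51)), ([0.81, 0.99, -0.71, 1.9, 1.85, 0.51, -1.58], np.float64(0.47))]
27 0 out 2 [([0.95, 1.04, -0.92, 2.12, 2.02, 0.74, -1.73], np.float64(0.44)), ([0.93, 1.02, -0.89, 2.12, 2.04, 0.71, -1.76], np.float64(0.44))]
27 1 grasp 2 [([0.91, 1.07, -0.93, 1.9, 1.82, 0.7, 1.68], np.float64(0.54)), ([0.81, 0.99, -0.7, 1.9, 1.86, 0.51, 1.56], np.float64(0.47))]
27 1 out 2 [([0.97, 1.06, -0.97, 2.11, 2.0, 0.78, 1.45], np.float64(0.45)), ([0.89, 0.99, -0.81, 2.12, 2.08, 0.65, 1.32], np.float64(0.44))]
33 0 grasp 2 [([0.9, 1.06, -0.86, 1.98, 2.12, 0.68, -1.76], np.float64(0.58)), ([0.84, 1.01, -0.74, 1.98, 2.19, 0.59, -1.88], np.float64(0.55))]
33 0 out 2 [([0.98, 1.09, -0.97, 2.2, 2.24, 0.86, -1.89], np.float64(0.36)), ([1.04, 1.16, -1.11, 2.19, 2.17, 0.97, -1.77], np.float64(0.36))]
33 1 grasp 2 [([0.88, 1.05, -0.83, 1.98, 2.14, 0.66, 1.35], np.float64(0.58)), ([0.94, 1.1, -0.96, 1.98, 2.08, 0.76, 1.46], np.float64(0.51))]
33 1 out 2 [([0.97, 1.09, -0.96, 2.2, 2.25, 0.85, 1.24], np.float64(0.36)), ([0.87, 1.0, -0.74, 2.2, 2.39, 0.72, 1.02], np.float64(0.36))]
40 0 grasp 2 [([0.95, 1.13, -0.94, 2.07, 2.36, 0.84, -1.91], np.float64(0.49)), ([0.91, 1.09, -0.86, 2.07, 2.41, 0.79, -2.0], np.float64(0.49))]
40 0 out 2 [([1.07, 1.26, -1.18, 2.28, 2.36, 1.14, -1.85], np.float64(0.28)), ([1.0, 1.16, -1.0, 2.28, 2.45, 1.03, -2.02], np.float64(0.28))]
40 1 grasp 2 [([0.97, 1.15, -0.98, 2.07, 2.35, 0.87, 1.27], np.float64(0.49)), ([0.85, 1.05, -0.74, 2.07, 2.49, 0.73, 1.01], np.float64(0.49))]
40 1 out 2 [([1.01, 1.17, -1.02, 2.28, 2.43, 1.04, 1.15], np.float64(0.28)), ([0.9, 1.07, -0.8, 2.29, 2.58, 0.92, 0.91], np.float64(0.27))]
```

```bash
cat >> kin.py <<'E'
def jpath(qa,qb,p0,q0,n):
    p=np.array(p0);q=R.from_quat(q0);T=[];D=[];zs=[]
    for i in range(1,n+1):
        P,Mx=fk(qa+(qb-qa)*i/n); Q=R.from_matrix(Mx)
        a=np.round(q.inv().apply(P-p),3);b=np.round(np.degrees((q.inv()*Q).as_rotvec()),1)
        p=p+q.apply(a);q=q*R.from_rotvec(np.radians(b));T.append((a+0).tolist());D.append((b+0).tolist());zs.append(p.round(3).tolist())
    print(n,T);print(D);print("TCPs",zs); print("max step",np.linalg.norm(T,axis=1).max(),np.linalg.norm(D,axis=1).max(),"end",p.round(4),q.as_quat().round(4).tolist())
E
python3 - <<'E'
from kin import *
s=r.get_state(); q0=np.array(s["q"]); Q=ori(RACK[2],38); tz=Q.as_matrix()[:,2]
P=rk([0,0,100])-.165*tz
S=[q for q in sols(P,Q,60)]; S.sort(key=lambda q:np.abs(q-q0).sum()-2*min(margin(q).min(),.4))
for q in S[:3]: print(q.round(2),margin(q).min().round(2))
jpath(q0,S[0],s["tool_pos"],s["eef_rot"],14)
E
```

```text
[ 0.98  0.86 -0.93  2.23  2.24  0.72 -1.99] 0.33
[ 0.9   0.81 -0.79  2.23  2.35  0.63 -2.13] 0.33
[ 0.89  0.8  -0.77  2.23  2.36  0.62 -2.15] 0.33
14 [[-0.013, 0.004, 0.015], [-0.012, 0.003, 0.015], [-0.009, 0.004, 0.014], [-0.006, 0.003, 0.014], [-0.004, 0.004, 0.014], [-0.001, 0.004, 0.013], [0.001, 0.004, 0.013], [0.004, 0.005, 0.012], [0.006, 0.005, 0.011], [0.009, 0.006, 0.011], [0.011, 0.007, 0.01], [0.014, 0.007, 0.009], [0.015, 0.009, 0.008], [0.018, 0.009, 0.007]]
[[-0.8, -2.9, -5.8], [-0.8, -2.4, -5.9], [-1.1, -2.1, -5.9], [-1.1, -1.6, -5.9], [-1.4, -1.1, -5.8], [-1.6, -0.7, -5.9], [-1.8, -0.2, -5.7], [-2.0, 0.3, -5.6], [-2.3, 0.8, -5.4], [-2.6, 1.2, -5.2], [-2.8, 1.7, -4.9], [-3.2, 2.2, -4.7], [-3.4, 2.5, -4.4], [-3.7, 3.0, -3.9]]
TCPs [[0.426, -0.26, 0.354], [0.419, -0.263, 0.336], [0.415, -0.269, 0.32], [0.413, -0.274, 0.306], [0.414, -0.281, 0.292], [0.417, -0.287, 0.281], [0.423, -0.292, 0.269], [0.431, -0.296, 0.26], [0.442, -0.298, 0.251], [0.455, -0.298, 0.244], [0.47, -0.297, 0.238], [0.487, -0.291, 0.233], [0.505, -0.283, 0.231], [0.522, -0.272, 0.23]]
max step 0.021307275752662516 6.5337584895678535 end [ 0.5223 -0.2717  0.2302] [0.7707, 0.5475, 0.1892, 0.2654]
```

Call:
play_rows(
  translation=[
    [-0.013, 0.004, 0.015],
    [-0.012, 0.003, 0.015],
    [-0.009, 0.004, 0.014],
    [-0.006, 0.003, 0.014],
    [-0.004, 0.004, 0.014],
    [-0.001, 0.004, 0.013],
    [0.001, 0.004, 0.013],
    [0.004, 0.005, 0.012],
    [0.006, 0.005, 0.011],
    [0.009, 0.006, 0.011],
    [0.011, 0.007, 0.01],
    [0.014, 0.007, 0.009],
    [0.015, 0.009, 0.008],
    [0.018, 0.009, 0.007],
  ],
  delta_rot=[
    [-0.8, -2.9, -5.8],
    [-0.8, -2.4, -5.9],
    [-1.1, -2.1, -5.9],
    [-1.1, -1.6, -5.9],
    [-1.4, -1.1, -5.8],
    [-1.6, -0.7, -5.9],
    [-1.8, -0.2, -5.7],
    [-2.0, 0.3, -5.6],
    [-2.3, 0.8, -5.4],
    [-2.6, 1.2, -5.2],
    [-2.8, 1.7, -4.9],
    [-3.2, 2.2, -4.7],
    [-3.4, 2.5, -4.4],
    [-3.7, 3.0, -3.9],
  ],
  grip=[1, 1, 1, 1, 1, 1, 1, 1, 1, 1, 1, 1, 1, 1],
)

```text
clock: 6.35
tool_pos: [0.5127, -0.2757, 0.2342]
eef_rot: [0.798, 0.519, 0.177, 0.251]
contact_force: [-0.8, 0.0, -0.6]
opening: 1.0
finger_force: 0.0
```

```bash
python3 log.py; python3 w.py w3 cartridge clip_rack cradle
python3 - <<'E'
from h import *
import pickle
for tag in("w3","w2"):
    o=pickle.load(open(tag+".pkl","rb")); cal,L=o["cartridge"]
    if not L: continue
    m=L[0][1].astype(float)
    for z in(0,.006):
        x,f=fit(M["cartridge"],[(cal,m)],(.62,-.307,-.34,.1),(.01,.01,.1,z)); print(tag,x.round(4),round(f,3))
    im=cv2.imread(f"pics/{tag}.png"); cv2.drawContours(im,cv2.findContours((render(M["cartridge"],x,cal)>.5).astype(np.uint8),0,2)[0],-1,(0,0,255),1); cv2.drawContours(im,cv2.findContours(L[0][1].astype(np.uint8),0,2)[0],-1,(0,255,0),1)
    cv2.imwrite(f"pics/{tag}o2.png",im)
E
```

```text
6.35 [ 0.814  0.742 -0.623  2.228  2.38   0.528 -2.284] [ 0.513 -0.276  0.234]
cartridge 0.62 5442 326.0 178.0 305 350 79 275
clip_rack 0.59 35775 381.0 169.0 234 511 93 275
cradle 0.59 35974 380.0 169.0 233 511 93 276
cradle 0.56 11033 36.0 177.0 0 86 93 261
w3 [ 0.6183 -0.3074 -0.3467  0.1   ] 0.178
w3 [ 0.619  -0.3083 -0.3453  0.0987] 0.178
w2 [ 0.6203 -0.3087 -0.3623  0.1   ] 0.205
w2 [ 0.6214 -0.3091 -0.3541  0.0989] 0.204
```

View pics/w3o2.png

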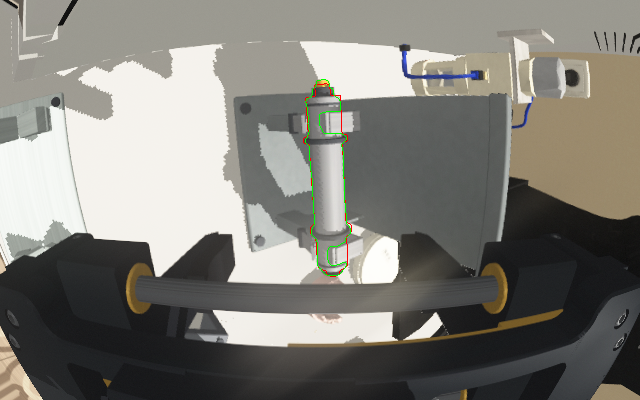

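```bash
sed -i 's/^RACK=.*/RACK=[.6183,-.3075,-.346]/' h.py
cat >> kin.py <<'E'
def track(q,wps,step=.02):
    "min-norm tracking of (P,Q) waypoints"
    q=np.array(q)
    for P,Q in wps:
        p0,M0=fk(q);Q0=R.from_matrix(M0);rv=(Q0.inv()*Q).as_rotvec();n=int(max(np.linalg.norm(P-p0)/step,np.linalg.norm(rv)/.1,1))+1
        for i in range(1,n+1):
            q,e=ik(p0+(P-p0)*i/n,Q0*R.from_rotvec(rv*i/n),q,1e-2)
        print(q.round(2),"margin",margin(q).min().round(2),"joint",margin(q).argmin()+1,"err",e.round(4))
    return q
E
python3 - <<'E'
from kin import *
s=r.get_state(); q0=np.array(s["q"]); print(s["clock"],s["tool_pos"],np.round(q0,3))
for lean in(35,38):
    Q=ori(RACK[2],lean); tz=Q.as_matrix()[:,2]
    w=lambda x,y,z,d=0:(rk([x,y,z])-(.045+d)*tz,Q)
    V=ori(-.346,0); C=np.array([.3917,-.1908,.034])
    print(lean); track(q0,[w(0,0,100,.12),w(0,0,100),w(-16,0,94),w(-75,0,94),w(-120,0,150),(C+[0,0,.15+.045],V),(C+[0,0,.045],V)])
Q=ori(RACK[2],36); tz=Q.as_matrix()[:,2]
plan(s["tool_pos"],s["eef_rot"],[(rk([0,0,100])-.165*tz,Q),(rk([0,0,100])-.075*tz,Q)],.02,5)
E
```

```text
6.55 [ 0.51163941 -0.27575401  0.23366539] [ 0.812  0.741 -0.619  2.228  2.374  0.525 -2.284]
35
[ 0.78  0.73 -0.57  2.18  2.37  0.45 -2.21] margin 0.38 joint 4 err 0.0
[ 0.74  0.97 -0.55  2.01  2.44  0.53 -2.19] margin 0.47 joint 7 err 0.0
[ 0.76  0.98 -0.58  2.06  2.47  0.58 -2.22] margin 0.44 joint 7 err 0.0
[ 0.81  0.99 -0.64  2.23  2.54  0.73 -2.29] margin 0.33 joint 4 err 0.0
[ 0.84  0.85 -0.68  2.35  2.51  0.71 -2.33] margin 0.21 joint 4 err 0.0
[ 0.83  0.68 -0.77  2.17  0.86  0.62 -0.92] margin 0.39 joint 4 err 0.0
[ 0.67  0.97 -0.53  2.25  1.58  0.43 -1.58] margin 0.31 joint 4 err 0.0001
38
[ 0.83  0.77 -0.65  2.23  2.46  0.58 -2.28] margin 0.33 joint 4 err 0.0
[ 0.77  1.   -0.61  2.05  2.52  0.62 -2.24] margin 0.42 joint 7 err 0.0
[ 0.79  1.01 -0.63  2.1   2.54  0.67 -2.26] margin 0.4 joint 7 err 0.0
[ 0.83  1.02 -0.68  2.26  2.61  0.82 -2.33] margin 0.3 joint 4 err 0.0
[ 0.86  0.89 -0.71  2.39  2.57  0.81 -2.37] margin 0.17 joint 4 err 0.0
[ 0.83  0.69 -0.78  2.17  0.86  0.63 -0.92] margin 0.39 joint 4 err 0.0
[ 0.68  0.97 -0.54  2.25  1.58  0.44 -1.57] margin 0.31 joint 4 err 0.0001
6 rows
[[0.007, 0.011, 0.008], [0.0, 0.0, 0.018], [0.0, 0.0, 0.018], [0.0, 0.0, 0.018], [0.0, 0.0, 0.018], [0.0, 0.0, 0.018]]
[[-0.4, 1.2, -3.9], [-0.0, 0.0, 0.0], [-0.0, 0.0, 0.0], [-0.0, 0.0, 0.0], [-0.0, 0.0, 0.0], [-0.0, 0.0, 0.0]]
end [ 0.5766 -0.2928  0.1609] [0.7782, 0.5468, 0.1773, 0.2529]
```

Call:
play_rows(
  translation=[
    [0.007, 0.011, 0.008],
    [0.0, 0.0, 0.018],
    [0.0, 0.0, 0.018],
    [0.0, 0.0, 0.018],
    [0.0, 0.0, 0.018],
    [0.0, 0.0, 0.018],
    [0, 0, 0],
  ],
  delta_rot=[
    [-0.4, 1.2, -3.9],
    [0, 0, 0],
    [0, 0, 0],
    [0, 0, 0],
    [0, 0, 0],
    [0, 0, 0],
    [0, 0, 0],
  ],
  grip=[1, 1, 1, 1, 1, 1, 1],
)

```text
clock: 7.42
tool_pos: [0.5777, -0.2921, 0.1599]
eef_rot: [0.778, 0.547, 0.178, 0.253]
contact_force: [-0.0, 0.3, -0.7]
opening: 1.003
finger_force: 0.0
```

```bash
python3 - <<'E'
from kin import *
s=r.get_state(); print(s["clock"],s["tool_pos"],np.round(s["q"],2),np.round(s["contact_force"],1))
Q=ori(RACK[2],36); tz=Q.as_matrix()[:,2]
plan(s["tool_pos"],s["eef_rot"],[(rk([0,0,100])-.045*tz,Q)],.015,5)
E
python3 w.py w4 cartridge
python3 - <<'E'
from h import *
import pickle
cal,L=pickle.load(open("w4.pkl","rb"))["cartridge"]
print([ (fit(M["cartridge"],[(cal,L[0][1].astype(float))],(.6183,-.3075,-.346,.1),(.01,.01,.1,z))) for z in(0,.006)])
E
```

```text
7.425 [ 0.57770268 -0.29210397  0.15985861] [ 0.76  0.93 -0.58  2.07  2.45  0.55 -2.22] [-0.   0.3 -0.7]
2 rows
[[0.0, 0.0, 0.014], [-0.001, 0.0, 0.015]]
[[0.0, -0.0, 0.0], [0.0, -0.1, 0.1]]
end [ 0.5934 -0.2988  0.1364] [0.7782, 0.5466, 0.1777, 0.2531]
cartridge 0.94 9772 314.0 203.0 282 350 78 342
cartridge 0.35 55807 399.0 188.0 191 623 98 345
[(array([ 0.61866257, -0.30654003, -0.34762499,  0.1       ]), np.float64(0.3298591349086143)), (array([ 0.62498512, -0.3061638 , -0.34778394,  0.0913354 ]), np.float64(0.31763485707572636))]
```

Call:
play_rows(
  translation=[
    [0, 0, 0.014],
    [-0.001, 0, 0.015],
    [0, 0, 0],
    [0, 0, 0],
    [0, 0, 0],
    [0, 0, 0],
    [0, 0, 0],
    [0, 0, 0],
  ],
  delta_rot=[
    [0, 0, 0],
    [0, 0, 0],
    [0, 0, 0],
    [0, 0, 0],
    [0, 0, 0],
    [0, 0, 0],
    [0, 0, 0],
    [0, 0, 0],
  ],
  grip=[1, 1, 1, -1, -1, -1, -1, -1],
  squeeze=40,
)

```text
clock: 8.52
tool_pos: [0.5932, -0.2987, 0.138]
eef_rot: [0.777, 0.548, 0.178, 0.253]
contact_force: [-0.6, 0.5, -0.9]
opening: 0.453
finger_force: 0.0
```

Still closing.

Call:
play_rows(
  translation=[
    [0, 0, 0],
    [0, 0, 0],
    [0, 0, 0],
    [0, 0, 0],
  ],
  delta_rot=[
    [0, 0, 0],
    [0, 0, 0],
    [0, 0, 0],
    [0, 0, 0],
  ],
  grip=[-1, -1, -1, -1],
)

```text
clock: 9.02
tool_pos: [0.593, -0.2986, 0.1377]
eef_rot: [0.777, 0.548, 0.178, 0.253]
contact_force: [-0.8, 0.9, -0.0]
opening: 0.298
finger_force: 40.0
```

```bash
cat > pull.py <<'E'
from kin import *
s=r.get_state(); print(s["clock"],s["tool_pos"],np.round(s["q"],2),np.round(s["contact_force"],1),s["opening"],s["finger_force"],np.degrees((ori(RACK[2],36).inv()*R.from_quat(s["eef_rot"])).as_rotvec()).round(2))
p=np.array(s["tool_pos"]);Q=R.from_quat(s["eef_rot"]); Z=R.from_euler("z",RACK[2])
Rm=Z.as_matrix(); d=lambda x,z:Rm@np.array([x,0,z])/1000
plan(p,s["eef_rot"],[(p+d(-8,-3),Q),(p+d(-16,-6),Q),(p+d(-16-64,-6),Q)],.010,5)
E
python3 pull.py
```

```text
9.025 [ 0.59296217 -0.29861917  0.13774233] [ 0.75  0.98 -0.57  2.03  2.47  0.56 -2.21] [-0.8  0.9 -0. ] 0.2979892952434153 39.98023867607117 [-0.08  0.09 -0.13]
9 rows
[[0.0, -0.008, -0.002], [0.0, -0.008, -0.003], [0.0, -0.007, -0.005], [0.0, -0.008, -0.005], [0.0, -0.007, -0.005], [0.0, -0.008, -0.006], [0.0, -0.007, -0.005], [0.0, -0.008, -0.006], [0.0, -0.007, -0.005]]
[[0.0, 0.0, 0.0], [0.0, 0.0, 0.0], [0.0, 0.0, 0.0], [0.0, 0.0, 0.0], [0.0, 0.0, 0.0], [0.0, 0.0, 0.0], [0.0, 0.0, 0.0], [0.0, 0.0, 0.0], [0.0, 0.0, 0.0]]
end [ 0.5179 -0.2718  0.1316] [0.7773, 0.5477, 0.1783, 0.2532]
```

Call:
play_rows(
  translation=[
    [0, -0.0041, -0.0011],
    [0, -0.0041, -0.0011],
    [0, -0.0041, -0.0012],
    [0, -0.0041, -0.0012],
    [0, 0, 0],
  ],
  delta_rot=[
    [0, 0, 0],
    [0, 0, 0],
    [0, 0, 0],
    [0, 0, 0],
    [0, 0, 0],
  ],
  grip=[-1, -1, -1, -1, -1],
  squeeze=50,
)

```text
clock: 9.65
tool_pos: [0.5808, -0.2942, 0.1335]
eef_rot: [0.776, 0.547, 0.18, 0.256]
contact_force: [7.3, -2.4, 0.2]
opening: 0.295
finger_force: 50.1
```

```bash
python3 pull.py | head -1
python3 - <<'E'
from h import *
s=r.get_state(); print((R.from_euler("z",RACK[2]).inv().apply(np.array(s["tool_pos"])-[.59296,-.29862,.13774])*1000).round(2))
E
```

```text
9.65 [ 0.58078853 -0.29418346  0.13351025] [ 0.77  0.99 -0.6   2.07  2.5   0.61 -2.23] [ 7.3 -2.4  0.2] 0.2948315965934057 50.078917890787125 [-0.49  0.04 -0.14]
[-12.95   0.05  -4.23]
```

Call:
play_rows(
  translation=[
    [0, -0.0041, -0.0011],
    [0, -0.0032, -0.0024],
    [0, -0.0065, -0.0047],
    [0, -0.0065, -0.0047],
    [0, -0.0065, -0.0047],
  ],
  delta_rot=[
    [0, 0, 0],
    [0, 0, 0],
    [0, 0, 0],
    [0, 0, 0],
    [0, 0, 0],
  ],
  grip=[-1, -1, -1, -1, -1],
)

```text
clock: 10.28
tool_pos: [0.5511, -0.2837, 0.1333]
eef_rot: [0.776, 0.547, 0.18, 0.258]
contact_force: [0.5, 0.2, 10.1]
opening: 0.298
finger_force: 49.8
```

```bash
cat > st.py <<'E'
from h import *
s=r.get_state(); print(s["clock"],np.round(s["q"],2),np.round(s["contact_force"],1),round(s["opening"],3),(R.from_euler("z",RACK[2]).inv().apply(np.array(s["tool_pos"])-[.59296,-.29862,.13774])*1000).round(2),np.degrees((ori(RACK[2],36).inv()*R.from_quat(s["eef_rot"])).as_rotvec()).round(2))
E
python3 st.py
```

```text
10.275 [ 0.8   0.99 -0.64  2.16  2.54  0.69 -2.27] [ 0.5  0.2 10.1] 0.298 [-44.42  -0.11  -4.44] [-0.67 -0.01 -0.16]
```

Call:
play_rows(
  translation=[
    [0, -0.0065, -0.0047],
    [0, -0.0065, -0.0047],
    [0, -0.0065, -0.0047],
    [0, -0.0065, -0.0047],
    [0, -0.0065, -0.0047],
    [0, 0, 0],
  ],
  delta_rot=[
    [0, 0, 0],
    [0, 0, 0],
    [0, 0, 0],
    [0, 0, 0],
    [0, 0, 0],
    [0, 0, 0],
  ],
  grip=[-1, -1, -1, -1, -1, -1],
)

```text
clock: 11.02
tool_pos: [0.5095, -0.2688, 0.1299]
eef_rot: [0.777, 0.548, 0.178, 0.253]
contact_force: [0.2, -0.5, -2.5]
opening: 0.297
finger_force: 50.0
```

```bash
python3 st.py
```

```text
11.025 [ 0.83  1.   -0.67  2.28  2.58  0.79 -2.32] [ 0.2 -0.5 -2.5] 0.297 [-88.64  -0.22  -7.8 ] [-0.04  0.1  -0.14]
```

Run:
```python
from kin import *
s=r.get_state(); q0=np.array(s["q"]); V=ori(-.346,0); C=np.array([.3917,-.1908,.034])
P=C+[0,0,.045+.13]
S=sols(P,V,60); S.sort(key=lambda q:np.abs(q-q0).sum()-2*min(margin(q).min(),.4))
for q in S[:4]: print(q.round(2),margin(q).min().round(2))
# stage 1: lift
Qc=R.from_quat(s["eef_rot"]); p1=np.array(s["tool_pos"])+[0,0,.09]
print("lift");q1=track(q0,[(p1,Qc)]); plan(s["tool_pos"],s["eef_rot"],[(p1,Qc)],.03)
S.sort(key=lambda q:np.abs(q-q1).sum()-2*min(margin(q).min(),.4)); print(S[0])
jpath(q1,S[0],p1,Qc.as_quat(),12)
for i in range(0,13):
    p,m=fk(q1+(S[0]-q1)*i/12); g=p+.045*m[:,2]; e=[(g+m[:,0]*t)[2].round(3) for t in(-.085,.085)]; print(g.round(3),"ends z",e, "lean",np.degrees(np.arccos(-m[2,2])).round(0))
print("down");track(S[0],[(C+[0,0,.045],V)])
```

```text
[ 0.93  0.81 -0.99  2.18  1.06  0.76 -1.13] 0.38
[ 0.92  0.8  -0.96  2.19  1.05  0.74 -1.12] 0.37
[ 0.91  0.79 -0.94  2.19  1.04  0.72 -1.11] 0.37
[ 0.91  0.78 -0.93  2.19  1.03  0.72 -1.1 ] 0.37
lift
[ 0.82  0.78 -0.65  2.26  2.45  0.57 -2.27] margin 0.3 joint 4 err 0.0
3 rows
[[0.0, 0.018, -0.024], [0.0, 0.017, -0.024], [0.0, 0.018, -0.025]]
[[0.0, 0.0, 0.0], [0.0, 0.0, 0.0], [0.0, 0.0, 0.0]]
end [ 0.5094 -0.2687  0.2202] [0.7773, 0.5478, 0.1782, 0.2528]
[ 0.8043417   0.71956323 -0.73894069  2.19050872  0.9325272   0.58558395
 -0.98586906]
12 [[-0.007, -0.008, -0.002], [-0.006, -0.009, -0.002], [-0.004, -0.01, -0.003], [-0.002, -0.011, -0.002], [0.0, -0.012, -0.003], [0.001, -0.012, -0.004], [0.003, -0.012, -0.003], [0.005, -0.013, -0.004], [0.007, -0.013, -0.003], [0.009, -0.012, -0.004], [0.011, -0.013, -0.004], [0.013, -0.011, -0.004]]
[[2.4, -2.1, -0.2], [2.7, -1.8, -0.2], [2.8, -1.4, -0.2], [3.0, -1.1, -0.1], [3.2, -0.6, -0.2], [3.2, -0.3, -0.2], [3.3, 0.2, -0.3], [3.2, 0.6, -0.2], [3.3, 1.0, -0.3], [3.1, 1.4, -0.3], [3.0, 1.8, -0.3], [2.8, 2.1, -0.4]]
TCPs [[0.5, -0.273, 0.21
[... 780 characters left out ...]
71 -0.281  0.165] ends z [np.float64(0.174), np.float64(0.155)] lean 23.0
[ 0.457 -0.274  0.162] ends z [np.float64(0.172), np.float64(0.152)] lean 20.0
[ 0.444 -0.265  0.16 ] ends z [np.float64(0.17), np.float64(0.15)] lean 17.0
[ 0.432 -0.254  0.159] ends z [np.float64(0.168), np.float64(0.15)] lean 14.0
[ 0.42  -0.241  0.159] ends z [np.float64(0.167), np.float64(0.151)] lean 10.0
[ 0.409 -0.226  0.159] ends z [np.float64(0.165), np.float64(0.154)] lean 7.0
[ 0.4   -0.209  0.161] ends z [np.float64(0.164), np.float64(0.158)] lean 4.0
[ 0.392 -0.191  0.164] ends z [np.float64(0.164), np.float64(0.164)] lean 0.0
down
[ 0.68  0.97 -0.55  2.25  1.58  0.44 -1.57] margin 0.31 joint 4 err 0.0001
```

Call:
play_rows(
  translation=[
    [0.0, 0.018, -0.024],
    [0.0, 0.017, -0.024],
    [0.0, 0.018, -0.025],
    [-0.007, -0.008, -0.002],
    [-0.006, -0.009, -0.002],
    [-0.004, -0.01, -0.003],
    [-0.002, -0.011, -0.002],
    [0.0, -0.012, -0.003],
    [0.001, -0.012, -0.004],
    [0.003, -0.012, -0.003],
    [0.005, -0.013, -0.004],
    [0.007, -0.013, -0.003],
    [0.009, -0.012, -0.004],
    [0.011, -0.013, -0.004],
    [0.013, -0.011, -0.004],
    [0, 0, 0],
  ],
  delta_rot=[
    [0, 0, 0],
    [0, 0, 0],
    [0, 0, 0],
    [2.4, -2.1, -0.2],
    [2.7, -1.8, -0.2],
    [2.8, -1.4, -0.2],
    [3.0, -1.1, -0.1],
    [3.2, -0.6, -0.2],
    [3.2, -0.3, -0.2],
    [3.3, 0.2, -0.3],
    [3.2, 0.6, -0.2],
    [3.3, 1.0, -0.3],
    [3.1, 1.4, -0.3],
    [3.0, 1.8, -0.3],
    [2.8, 2.1, -0.4],
    [0, 0, 0],
  ],
  grip=[-1, -1, -1, -1, -1, -1, -1, -1, -1, -1, -1, -1, -1, -1, -1, -1],
)

```text
clock: 13.02
tool_pos: [0.4008, -0.2014, 0.2063]
eef_rot: [0.819, 0.573, 0.007, 0.027]
contact_force: [0.8, 0.4, -2.9]
opening: 0.296
finger_force: 50.0
```

Run:
```python
from kin import *
import pickle
s=r.get_state(); print(s["clock"],np.round(s["q"],2),s["tool_pos"],np.round(s["contact_force"],1),s["opening"])
for c in("wrist","scene","side"):
    cal=calib(c); im=r.snapshot(c); cv2.imwrite(f"pics/p_{c}.png",im)
    L=r.silhouettes(c,"cradle"); K=r.silhouettes(c,"cartridge"); KE=r.silhouettes(c,"keeper")
    pickle.dump((cal,[d["pixels"] for d in L],[d["pixels"] for d in K],[d["pixels"] for d in KE]),open(f"p_{c}.pkl","wb"))
    for d in L[:2]+K[:2]+KE[:2]: ys,xs=np.nonzero(d["pixels"]); print(c,round(d["confidence"],2),len(xs),xs.mean().round(),ys.mean().round())
im=np.hstack([cv2.imread("pics/p_wrist.png"),cv2.imread("pics/p_side.png")]); cv2.imwrite("pics/p.png",cv2.resize(im,(800,250)))
```

```text
13.025 [ 0.64  0.66 -0.45  2.21  0.85  0.4  -0.87] [ 0.40081534 -0.20138473  0.20630882] [ 0.8  0.4 -2.9] 0.2962169877619873
wrist 0.67 5471 265.0 162.0
wrist 0.73 15076 316.0 198.0
wrist 0.58 130 365.0 337.0
scene 0.71 2218 341.0 270.0
scene 0.69 478 328.0 237.0
scene 0.27 204 376.0 197.0
scene 0.52 222 376.0 199.0
side 0.94 1343 275.0 250.0
side 0.79 345 271.0 199.0
side 0.91 1413 292.0 286.0
```

View pics/p_wrist.png

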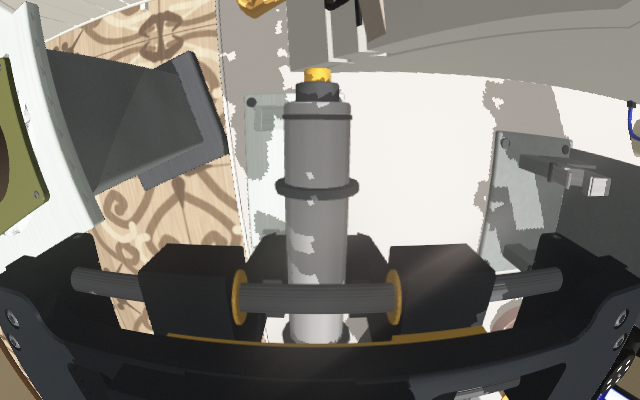

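Run:
```python
from kin import *
import pickle
s=r.get_state(); print(s["clock"],s["tool_pos"])
cal,C,K,KE=pickle.load(open("p_wrist.pkl","rb"))
m=K[0]; w=m[100:260].sum(1); print("collar row",100+np.argmax(w), w.max(), [100+i for i in np.nonzero(w>w.max()-4)[0]])
Qs=R.from_quat(s["eef_rot"]);p=np.array(s["tool_pos"])
for o in(-.008,-.004,0,.004,.008): print(o,proj(cal,np.array([p+Qs.apply([.04+o,0,.046]),p+Qs.apply([.075+o,0,.046]),p+Qs.apply([.04+o,.018,.046])]),True).round(1).tolist())
# cradle fits
for c in("scene","side"):
    cc,L,_,ke=pickle.load(open(f"p_{c}.pkl","rb")); L0=L[0].astype(float); print(c,fit(M["cradle"],[(cc,L0)],(.3917,-.1908,-.346)))
    if ke: print("keeper",[fit(M["keeper"],[(cc,ke[0].astype(float))],(.433,-.408,y)) for y in(-.8,)])
o=pickle.load(open("w2.pkl","rb"));W=(o["cradle"][0],o["cradle"][1][0][1].astype(float)); print("w2",fit(M["cradle"],[W],(.3917,-.1908,-.346)))
```

```text
13.625 [ 0.4003745  -0.201506    0.20601839]
collar row 184 84 [np.int64(181), np.int64(182), np.int64(183), np.int64(184), np.int64(185), np.int64(186), np.int64(187), np.int64(188), np.int64(189), np.int64(190), np.int64(191)]
-0.008 [[315.2, 201.8], [315.1, 120.0], [356.5, 201.7]]
-0.004 [[315.2, 192.8], [315.1, 110.4], [356.8, 192.8]]
0 [[315.2, 183.7], [315.1, 100.9], [357.1, 183.8]]
0.004 [[315.1, 174.5], [315.1, 91.3], [357.4, 174.7]]
0.008 [[315.1, 165.2], [315.1, 81.8], [357.6, 165.4]]
scene (array([ 0.39617511, -0.19157941, -0.33584685]), np.float64(0.06997037985896248))
keeper [(array([ 0.42261929, -0.40532349,  0.27422112]), np.float64(0.6828739278444382))]
side (array([ 0.393499  , -0.19242497, -0.32233657]), np.float64(0.10632452088349309))
keeper [(array([ 0.43068216, -0.41054653, -0.71237017]), np.float64(0.10146045163083339))]
w2 (array([ 0.39209073, -0.19092836, -0.34860188]), np.float64(0.033514666998731624))
```

```bash
cat > go.py <<'E'
from kin import *
import sys
# go.py vmax amax yaw lean  x y z ...   (TCP waypoints)
a=list(map(float,sys.argv[1:])); s=r.get_state(); print(s["clock"],np.round(s["tool_pos"],4),np.round(s["q"],2),np.round(s["contact_force"],1),round(s["opening"],3))
Q=ori(a[2],a[3]); W=[(np.array(a[i:i+3]),Q) for i in range(4,len(a),3)]
track(s["q"],W); plan(s["tool_pos"],s["eef_rot"],W,a[0],a[1])
E
python3 go.py .02 4 -.345 0  .393 -.1912 .16  .393 -.1912 .10
```

```text
13.625 [ 0.4004 -0.2015  0.206 ] [ 0.63  0.66 -0.45  2.21  0.85  0.4  -0.87] [-0.8 -1.  -1.9] 0.298
[ 0.57  0.76 -0.36  2.23  0.93  0.31 -0.94] margin 0.27 joint 6 err 0.0
[ 0.38  0.88 -0.05  2.26  1.25  0.04 -1.25] margin 0.0 joint 6 err 0.0016
6 rows
[[0.003, -0.004, 0.015], [0.002, -0.004, 0.015], [0.003, -0.004, 0.016], [0.0, 0.0, 0.02], [0.0, 0.0, 0.02], [0.0, 0.0, 0.02]]
[[1.0, 0.4, -0.1], [0.9, 0.4, -0.1], [1.0, 0.4, -0.1], [-0.0, -0.0, 0.0], [-0.0, -0.0, 0.0], [-0.0, -0.0, 0.0]]
end [ 0.393  -0.191   0.0995] [0.8178, 0.5756, 0.0, -0.0002]
```

Run:
```python
from kin import *
import io,contextlib
# validate: replay jpath waypoints from lifted state
q0=np.array([.83,1.0,-.67,2.28,2.58,.79,-2.32]); qs=track(q0,[(fk(q0)[0]+[0,0,.09],R.from_matrix(fk(q0)[1]))])
qe=np.array([ 0.804,0.7196,-0.739,2.1905,0.9325,0.5856,-0.9859])
W=[]
for i in range(1,13):
    p,m=fk(qs+(qe-qs)*i/12); W.append((p,R.from_matrix(m)))
with contextlib.redirect_stdout(io.StringIO()): qv=track(qs,W)
print("predict",qv.round(2),"actual [.63 .66 -.45 2.21 .85 .4 -.87]")
s=r.get_state(); q=np.array(s["q"]); C=np.array([.393,-.1912,.034]); V=-.345
def w(l,h,dx=0): Q=ori(V,l); return (C+[0,0,h]-.046*Q.as_matrix()[:,2],Q)
for l in(10,20,30):
    print("lean",l); track(q,[w(l,.11),w(l,.04),w(0,.04),w(0,.0)])
# steady margin vs elbow at final
S=sols(w(0,0)[0],ori(V,0),60); S.sort(key=lambda q:-margin(q).min())
for x in S[:40:5]: print(x.round(2),margin(x).min().round(2))
```

```text
[ 0.82  0.77 -0.64  2.26  2.45  0.56 -2.27] margin 0.3 joint 4 err 0.0
predict [ 0.7   0.68 -0.56  2.2   0.8   0.48 -0.84] actual [.63 .66 -.45 2.21 .85 .4 -.87]
lean 10
[ 0.69  0.7  -0.54  2.36  1.65  0.35 -1.68] margin 0.2 joint 4 err 0.0006
[ 0.76  0.92 -0.69  2.39  1.96  0.58 -1.98] margin 0.17 joint 4 err 0.0
[ 0.74  0.9  -0.65  2.24  1.36  0.5  -1.37] margin 0.32 joint 4 err 0.0002
[ 0.73  0.99 -0.63  2.24  1.55  0.52 -1.54] margin 0.32 joint 4 err 0.0001
lean 20
[ 0.85  0.81 -0.86  2.51  2.08  0.7  -2.14] margin 0.05 joint 4 err 0.0001
[ 0.83  1.03 -0.86  2.55  2.24  0.93 -2.26] margin 0.01 joint 4 err 0.0
[ 0.76  0.91 -0.68  2.23  1.36  0.54 -1.38] margin 0.33 joint 4 err 0.0002
[ 0.75  1.   -0.67  2.24  1.55  0.55 -1.54] margin 0.32 joint 4 err 0.0
lean 30
[ 1.07  1.13 -1.47  2.56  1.88  1.28 -1.95] margin 0.0 joint 4 err 0.0558
[ 1.05  1.4  -1.47  2.56  2.01  1.5  -1.9 ] margin 0.0 joint 4 err 0.073
[ 1.07  1.31 -1.47  2.22  1.43  1.33 -1.47] margin 0.0 joint 3 err 0.0
[ 1.05  1.39 -1.41  2.22  1.52  1.34 -1.5 ] margin 0.06 joint 3 err 0.0
[ 0.95  1.18 -1.09  2.23  1.52  0.96 -1.51] 0.33
[ 0.86  1.07 -0.87  2.23  1.53  0.74 -1.52] 0.33
[ 0.98  1.21 -1.15  2.23  1.52  1.02 -1.5 ] 0.32
[ 0.59  0.94 -0.39  2.25  1.6   0.31 -1.6 ] 0.27
[ 1.04  1.35 -1.36  2.23  1.52  1.27 -1.5 ] 0.11
[0.31 0.93 0.06 2.26 3.94 0.07 2.34] 0.03
[0.29 0.93 0.1  2.26 4.14 0.09 2.15] 0.0
[0.33 0.93 0.03 2.26 3.63 0.05 2.66] 0.0
```

Run:
```python
from kin import *
s=r.get_state(); C=np.array([.393,-.1912,.034]); Q=ori(-.345,14)
W=[(C+[0,0,.11]-.046*Q.as_matrix()[:,2],Q)]
track(s["q"],W);plan(s["tool_pos"],s["eef_rot"],W,.02,2.5)
```

```text
[ 0.78  0.74 -0.72  2.42  1.86  0.5  -1.91] margin 0.14 joint 4 err 0.0004
5 rows
[[0.001, -0.004, 0.003], [0.002, -0.005, 0.003], [0.001, -0.005, 0.003], [0.002, -0.005, 0.003], [0.001, -0.005, 0.002]]
[[-2.2, 0.2, -0.0], [-2.2, 0.3, -0.0], [-2.2, 0.2, -0.0], [-2.3, 0.3, -0.1], [-2.2, 0.2, -0.0]]
end [ 0.382  -0.1876  0.1889] [0.812, 0.5709, 0.0699, 0.0997]
```

Call:
play_rows(
  translation=[
    [0.001, -0.004, 0.003],
    [0.002, -0.005, 0.003],
    [0.001, -0.005, 0.003],
    [0.002, -0.005, 0.003],
    [0.001, -0.005, 0.002],
    [0, 0, 0],
  ],
  delta_rot=[
    [-2.2, 0.2, 0],
    [-2.2, 0.3, 0],
    [-2.2, 0.2, 0],
    [-2.3, 0.3, 0],
    [-2.2, 0.2, 0],
    [0, 0, 0],
  ],
  grip=[-1, -1, -1, -1, -1, -1],
)

```text
clock: 14.38
tool_pos: [0.3826, -0.1925, 0.1919]
eef_rot: [0.814, 0.572, 0.052, 0.086]
contact_force: [0.2, -0.3, -2.3]
opening: 0.297
finger_force: 50.0
```

Run:
```python
from kin import *
s=r.get_state(); print(s["clock"],s["tool_pos"],np.round(s["q"],2),np.degrees((ori(-.345,14).inv()*R.from_quat(s["eef_rot"])).as_rotvec()).round(1))
C=np.array([.393,-.1912,.034]); w=lambda l,h:(C+[0,0,h]-.046*ori(-.345,l).as_matrix()[:,2],ori(-.345,l))
W=[w(14,.06),w(0,.04),w(0,.02)]
track(s["q"],W);plan(s["tool_pos"],s["eef_rot"],W,.02,2.5)
```

```text
14.375 [ 0.38257799 -0.19254067  0.19185843] [ 0.61  0.67 -0.41  2.39  1.87  0.28 -1.9 ] [ 2.5 -0.8 -0. ]
[ 0.73  0.87 -0.64  2.45  2.15  0.58 -2.17] margin 0.11 joint 4 err 0.0
[ 0.63  0.86 -0.46  2.24  1.32  0.36 -1.33] margin 0.32 joint 6 err 0.0004
[ 0.62  0.9  -0.44  2.24  1.45  0.35 -1.46] margin 0.31 joint 6 err 0.0001
10 rows
[[0.002, -0.004, 0.017], [0.002, -0.004, 0.017], [0.001, -0.005, 0.018], [0.0, 0.001, 0.003], [0.0, 0.001, 0.003], [0.0, 0.001, 0.003], [0.0, 0.002, 0.004], [0.0, 0.002, 0.003], [0.0, 0.001, 0.004], [0.0, 0.0, 0.02]]
[[-0.8, 0.3, 0.0], [-0.9, 0.3, 0.0], [-0.8, 0.2, 0.0], [2.3, 0.0, -0.0], [2.3, 0.0, -0.0], [2.3, 0.0, -0.0], [2.4, 0.0, -0.0], [2.3, 0.0, -0.0], [2.4, 0.0, -0.0], [-0.0, 0.0, -0.0]]
end [ 0.3926 -0.1914  0.0995] [0.818, 0.5752, -0.0004, 0.0001]
```

Good enough; I'll continue down in stages.

Call:
play_rows(
  translation=[
    [0.002, -0.004, 0.017],
    [0.002, -0.004, 0.017],
    [0.001, -0.005, 0.018],
    [0.0, 0.001, 0.003],
    [0.0, 0.001, 0.003],
    [0.0, 0.001, 0.003],
    [0.0, 0.002, 0.004],
    [0.0, 0.002, 0.003],
    [0.0, 0.001, 0.004],
    [0, 0, 0],
  ],
  delta_rot=[
    [-0.8, 0.3, 0.0],
    [-0.9, 0.3, 0.0],
    [-0.8, 0.2, 0.0],
    [2.3, 0, 0],
    [2.3, 0, 0],
    [2.3, 0, 0],
    [2.4, 0, 0],
    [2.3, 0, 0],
    [2.4, 0, 0],
    [0, 0, 0],
  ],
  grip=[-1, -1, -1, -1, -1, -1, -1, -1, -1, -1],
)

```text
clock: 15.62
tool_pos: [0.3968, -0.1936, 0.1201]
eef_rot: [0.819, 0.574, 0.005, 0.012]
contact_force: [0.4, 0.5, -4.1]
opening: 0.295
finger_force: 50.0
```

```bash
python3 go.py .02 3 -.345 0 .393 -.1912 .10 .393 -.1912 .081; python3 w.py w5 cradle
```

```text
15.625 [ 0.3968 -0.1936  0.1201] [ 0.51  0.84 -0.26  2.25  1.36  0.21 -1.37] [ 0.4  0.5 -4.1] 0.295
[ 0.5   0.88 -0.25  2.25  1.44  0.19 -1.45] margin 0.15 joint 6 err 0.0001
[ 0.54  0.93 -0.32  2.25  1.62  0.25 -1.62] margin 0.21 joint 6 err 0.0001
3 rows
[[0.001, -0.002, 0.01], [0.0, -0.003, 0.01], [0.0, 0.0, 0.019]]
[[0.7, 0.2, -0.1], [0.7, 0.1, -0.1], [0.0, 0.0, 0.0]]
end [ 0.3928 -0.1912  0.081 ] [0.8179, 0.5753, -0.0001, 0.0001]
cradle 0.61 10058 296.0 170.0 236 377 97 329
```

View pics/w5.png

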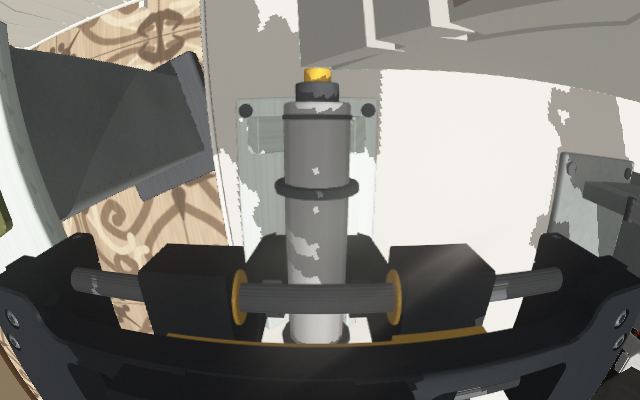

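The cartridge (px 317) hangs square over the cradle plate (cols 236–378), with the far V-block beyond the collar. Lowering it now.

Call:
play_rows(
  translation=[
    [0.001, -0.002, 0.01],
    [0, -0.003, 0.01],
    [0, 0, 0.008],
    [0, 0, 0.006],
    [0, 0, 0.003],
    [0, 0, 0],
  ],
  delta_rot=[
    [0.7, 0.2, -0.1],
    [0.7, 0.1, -0.1],
    [0, 0, 0],
    [0, 0, 0],
    [0, 0, 0],
    [0, 0, 0],
  ],
  grip=[-1, -1, -1, -1, -1, -1],
)

```text
clock: 16.48
tool_pos: [0.3914, -0.1914, 0.0831]
eef_rot: [0.818, 0.576, -0.001, -0.0]
contact_force: [-0.4, -0.0, -1.3]
opening: 0.298
finger_force: 50.0
```

```bash
python3 go.py .02 3 -.345 0 .393 -.1912 .080
```

```text
16.475 [ 0.3914 -0.1914  0.0831] [ 0.52  0.92 -0.27  2.26  1.65  0.22 -1.64] [-0.4 -0.  -1.3] 0.298
[ 0.52  0.93 -0.28  2.25  1.66  0.22 -1.66] margin 0.18 joint 6 err 0.0
1 rows
[[0.001, 0.001, 0.003]]
[[-0.1, 0.0, 0.1]]
end [ 0.3927 -0.1908  0.0801] [0.8182, 0.5749, -0.0001, 0.0004]
```

Call:
play_rows(
  translation=[
    [0, 0, 0.002],
    [0, 0, 0.001],
    [0, 0, 0],
  ],
  delta_rot=[
    [0, 0, 0],
    [0, 0, 0],
    [0, 0, 0],
  ],
  grip=[-1, -1, -1],
)

```text
clock: 16.85
tool_pos: [0.3931, -0.1919, 0.0809]
eef_rot: [0.818, 0.576, 0.0, 0.001]
contact_force: [3.2, -1.0, 6.5]
opening: 0.3
finger_force: 49.9
```

Call:
play_rows(
  translation=[
    [0, 0, 0],
    [0, 0, 0],
    [0, 0, 0],
    [0, 0, 0],
    [0, 0, 0],
  ],
  delta_rot=[
    [0, 0, 0],
    [0, 0, 0],
    [0, 0, 0],
    [0, 0, 0],
    [0, 0, 0],
  ],
  grip=[0.3, 0.3, 0.3, 0.3, 0.3],
  squeeze=15,
)

```text
clock: 17.48
tool_pos: [0.391, -0.1912, 0.0799]
eef_rot: [0.818, 0.576, -0.001, -0.001]
contact_force: [-0.3, -0.4, -0.0]
opening: 0.651
finger_force: 0.0
```

```bash
python3 go.py .03 3 -.345 0 .393 -.1912 .12 .40 -.22 .20
python3 - <<'E'
from h import *
import pickle
O=pickle.load(open("obs.pkl","rb"));P=pickle.load(open("p_side.pkl","rb"));W=pickle.load(open("w2.pkl","rb"))["keeper"]
K={"scene":(O["scene","keeper"][0],O["scene","keeper"][1][0].astype(float)),"side":(P[0],P[3][0].astype(float)),"w2":(W[0],W[1][0][1].astype(float))}
for n in(["scene"],["side"],["w2"],["scene","side"],["scene","side","w2"]):
    print(n,fit(M["keeper"],[K[k] for k in n],(.433,-.408,-.8),seeds=(-.3,0,.3)))
E
```

```text
17.475 [ 0.391  -0.1912  0.0799] [ 0.52  0.93 -0.28  2.26  1.67  0.23 -1.66] [-0.3 -0.4 -0. ] 0.651
[ 0.57  0.85 -0.35  2.24  1.27  0.28 -1.28] margin 0.24 joint 6 err 0.0001
[ 0.8   0.73 -0.65  2.14  0.87  0.56 -0.85] margin 0.42 joint 4 err 0.0
5 rows
[[0.0, 0.001, -0.02], [0.001, 0.001, -0.02], [-0.008, 0.005, -0.027], [-0.009, 0.006, -0.027], [-0.008, 0.005, -0.026]]
[[-0.1, 0.0, 0.0], [-0.0, 0.1, 0.1], [-0.0, -0.0, -0.0], [-0.0, -0.0, -0.0], [-0.0, -0.0, -0.0]]
end [ 0.3999 -0.2199  0.1998] [0.8181, 0.5751, 0.0, -0.0004]
['scene'] (array([ 0.4356783 , -0.40532249, -0.89548038]), np.float64(0.09736227478312443))
['side'] (array([ 0.43092224, -0.41049331, -0.70952156]), np.float64(0.10066744029254082))
['w2'] (array([ 0.43224508, -0.40881805, -0.80726111]), np.float64(0.1605412931674507))
['scene', 'side'] (array([ 0.433977  , -0.40601423, -0.83214714]), np.float64(0.11976323850531545))
['scene', 'side', 'w2'] (array([ 0.43400047, -0.40653021, -0.82583618]), np.float64(0.1356490108227886))
```

Call:
play_rows(
  translation=[
    [0, 0.001, -0.02],
    [0.001, 0.001, -0.02],
    [-0.008, 0.005, -0.027],
    [-0.009, 0.006, -0.027],
    [-0.008, 0.005, -0.026],
  ],
  delta_rot=[
    [0, 0, 0],
    [0, 0, 0],
    [0, 0, 0],
    [0, 0, 0],
    [0, 0, 0],
  ],
  grip=[0.3, 0.3, 0.3, 0.3, 0.3],
)

```text
clock: 18.1
tool_pos: [0.4, -0.2204, 0.1993]
eef_rot: [0.818, 0.576, -0.001, -0.0]
contact_force: [-0.5, -0.5, -0.3]
opening: 0.644
finger_force: 0.0
```

```bash
python3 go.py .045 6 -.82 0 .39 -.449 .26
python3 - <<'E'
from h import *
for c in("scene","side"):
    r.snapshot(c); cal=calib(c); L=r.silhouettes(c,"cartridge")[:1]
    for d in L: print(c,round(d["confidence"],2),d["pixels"].sum(),fit(M["cartridge"],[(cal,d["pixels"].astype(float))],(.393,-.191,-.345,.034),(.01,.01,.1,.0)))
E
```

```text
18.1 [ 0.4    -0.2204  0.1993] [ 0.77  0.72 -0.59  2.14  0.83  0.52 -0.8 ] [-0.5 -0.5 -0.3] 0.644
[ 1.12  0.76 -0.62  1.69  0.55  0.87 -0.55] margin 0.83 joint 6 err 0.0
6 rows
[[-0.036, 0.011, -0.01], [-0.036, 0.014, -0.01], [-0.034, 0.017, -0.01], [-0.033, 0.02, -0.01], [-0.031, 0.022, -0.01], [-0.029, 0.024, -0.011]]
[[-0.0, 0.0, 4.5], [-0.0, 0.0, 4.6], [-0.0, 0.0, 4.5], [-0.0, 0.0, 4.6], [-0.0, 0.1, 4.5], [-0.1, 0.0, 4.6]]
end [ 0.3899 -0.4487  0.2605] [0.9305, 0.3663, -0.0001, 0.0004]
scene 0.59 782 (array([ 0.39663056, -0.19056256, -0.3526958 ,  0.034     ]), np.float64(0.11835035642089575))
side 0.86 426 (array([ 0.39269682, -0.19259269, -0.31360014,  0.034     ]), np.float64(0.2321686849493777))
```

Call:
play_rows(
  translation=[
    [-0.036, 0.011, -0.01],
    [-0.036, 0.014, -0.01],
    [-0.034, 0.017, -0.01],
    [-0.033, 0.02, -0.01],
    [-0.031, 0.022, -0.01],
    [-0.029, 0.024, -0.011],
    [0, 0, 0],
  ],
  delta_rot=[
    [0, 0, 4.5],
    [0, 0, 4.6],
    [0, 0, 4.5],
    [0, 0, 4.6],
    [0, 0, 4.5],
    [0, 0, 4.6],
    [0, 0, 0],
  ],
  grip=[1, 1, 1, 1, 1, 1, 1],
)

```text
clock: 19.18
tool_pos: [0.3893, -0.451, 0.2584]
eef_rot: [0.931, 0.364, -0.002, 0.001]
contact_force: [-0.8, 0.6, -0.4]
opening: 0.998
finger_force: 0.0
```

```bash
python3 w.py w6 keeper cradle cartridge
python3 - <<'E'
from h import *
import pickle
o=pickle.load(open("w6.pkl","rb")); im=cv2.imread("pics/w6.png")
cal,L=o["keeper"]
if L:
    x,f=fit(M["keeper"],[(cal,L[0][1].astype(float))],(.433,-.407,-.82),seeds=(-.2,0,.2)); print(x,f)
    cv2.drawContours(im,cv2.findContours((render(M["keeper"],x,cal)>.5).astype(np.uint8),0,2)[0],-1,(0,0,255),1); cv2.drawContours(im,cv2.findContours((render(M["keeper"][3:],x,cal)>.5).astype(np.uint8),0,2)[0],-1,(255,0,255),1);cv2.drawContours(im,cv2.findContours(L[0][1].astype(np.uint8),0,2)[0],-1,(0,255,0),1)
cal,L=o["cradle"]; L2=o["cartridge"][1]
if L: m=L[0][1].copy(); m=m|L2[0][1] if L2 else m; print("cradle",fit(M["cradle"]+up(cart,.034),[(cal,m.astype(float))],(.3925,-.191,-.346)))
cv2.imwrite("pics/w6o.png",im)
E
```

```text
keeper 0.92 4420 315.0 123.0 283 346 88 158
[ 0.43252338 -0.40856681 -0.80958795] 0.051355389361424475
```

View pics/w6o.png

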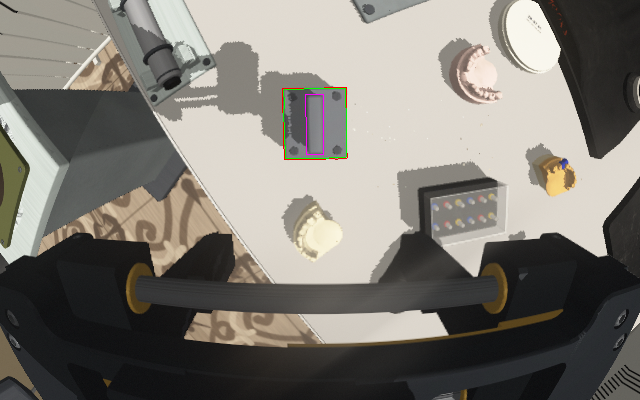

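```bash
python3 go.py .045 6 -.8096 0 .4325 -.4086 .17 .4325 -.4086 .122
```

```text
19.375 [ 0.3905 -0.4463  0.2587] [ 1.12  0.76 -0.62  1.7   0.55  0.87 -0.55] [ 0.4 -0.  -0.4] 0.997
[ 0.97  0.88 -0.53  1.75  0.65  0.7  -0.72] margin 0.66 joint 6 err 0.0
[ 0.94  0.94 -0.47  1.77  0.71  0.61 -0.77] margin 0.57 joint 6 err 0.0
5 rows
[[0.019, 0.001, 0.03], [0.019, 0.0, 0.029], [0.019, 0.001, 0.03], [0.0, 0.0, 0.024], [0.0, 0.0, 0.024]]
[[-0.1, 0.0, -0.1], [-0.0, 0.1, -0.2], [-0.1, 0.0, -0.1], [0.0, 0.0, -0.0], [0.0, 0.0, -0.0]]
end [ 0.4331 -0.4086  0.1216] [0.9285, 0.3713, -0.0001, 0.0003]
```

Call:
play_rows(
  translation=[
    [0.019, 0.001, 0.03],
    [0.019, 0, 0.029],
    [0.019, 0.001, 0.03],
    [0, 0, 0.012],
    [0, 0, 0.012],
    [0, 0, 0.012],
    [0, 0, 0.012],
    [0, 0, 0],
  ],
  delta_rot=[
    [0, 0, -0.1],
    [0, 0.1, -0.2],
    [-0.1, 0, -0.1],
    [0, 0, 0],
    [0, 0, 0],
    [0, 0, 0],
    [0, 0, 0],
    [0, 0, 0],
  ],
  grip=[0, 0, 0, 0, 0, 0, 0, 0],
)

```text
clock: 20.38
tool_pos: [0.4324, -0.4111, 0.1218]
eef_rot: [0.929, 0.369, -0.001, 0.0]
contact_force: [0.6, -0.0, 0.4]
opening: 0.501
finger_force: 0.0
```

```bash
python3 go.py .045 6 -.8096 0 .4325 -.4086 .122
```

```text
20.375 [ 0.4324 -0.4111  0.1218] [ 0.95  0.95 -0.48  1.77  0.71  0.61 -0.77] [ 0.6 -0.   0.4] 0.501
[ 0.95  0.94 -0.48  1.77  0.71  0.61 -0.77] margin 0.57 joint 6 err 0.0
1 rows
[[0.002, -0.002, 0.0]]
[[0.0, 0.1, -0.2]]
end [ 0.4325 -0.4082  0.1218] [0.9286, 0.3711, 0.0003, -0.0001]
```

Call:
play_rows(
  translation=[
    [0.002, -0.002, 0],
    [0, 0, 0],
    [0, 0, 0],
    [0, 0, 0],
    [0, 0, 0],
    [0, 0, 0],
    [0, 0, 0],
    [0, 0, 0],
  ],
  delta_rot=[
    [0, 0, -0.2],
    [0, 0, 0],
    [0, 0, 0],
    [0, 0, 0],
    [0, 0, 0],
    [0, 0, 0],
    [0, 0, 0],
    [0, 0, 0],
  ],
  grip=[0, -1, -1, -1, -1, -1, -1, -1],
  squeeze=40,
)

```text
clock: 21.38
tool_pos: [0.4333, -0.4083, 0.1228]
eef_rot: [0.928, 0.371, 0.0, 0.001]
contact_force: [0.7, -0.5, 1.1]
opening: 0.155
finger_force: 40.0
```

Run:
```python
from kin import *
s=r.get_state(); print(s["clock"],s["tool_pos"],s["opening"],s["finger_force"],np.round(s["contact_force"],1))
C=np.array([.3925,-.1912,0]); 
p=np.array(s["tool_pos"]); Q0=R.from_quat(s["eef_rot"])
W=[(p+[0,0,.09],Q0),(C+[.0,0,.122+.085],ori(-.346,0))]
for h in(.06,.008): W.append((C+[0,0,.122+h],ori(-.346,0)))
track(s["q"],W); plan(s["tool_pos"],s["eef_rot"],W[:2],.035,5)
```

```text
21.375 [ 0.43327934 -0.40828382  0.12275218] 0.15545708854337445 40.000515477731824 [ 0.7 -0.5  1.1]
[ 1.    0.82 -0.57  1.73  0.6   0.78 -0.68] margin 0.74 joint 6 err 0.0
[ 0.71  0.69 -0.58  2.19  0.82  0.49 -0.86] margin 0.37 joint 4 err 0.0
[ 0.66  0.73 -0.5   2.21  0.91  0.42 -0.94] margin 0.35 joint 4 err 0.0
[ 0.53  0.82 -0.29  2.25  1.12  0.23 -1.13] margin 0.19 joint 6 err 0.0001
10 rows
[[0.0, 0.0, -0.03], [0.0, 0.0, -0.03], [0.0, 0.0, -0.03], [0.017, -0.026, 0.001], [0.019, -0.025, 0.001], [0.021, -0.024, 0.001], [0.022, -0.023, 0.001], [0.023, -0.021, 0.0], [0.025, -0.02, 0.001], [0.026, -0.017, 0.0]]
[[0.0, 0.0, 0.0], [0.0, 0.0, 0.0], [0.0, 0.0, 0.0], [0.0, 0.0, -3.8], [0.0, 0.0, -3.8], [0.0, 0.0, -3.8], [0.0, 0.0, -3.8], [0.0, 0.0, -3.8], [0.0, 0.0, -3.8], [0.1, 0.1, -3.8]]
end [ 0.3928 -0.1915  0.2073] [0.8182, 0.575, 0.0001, -0.0003]
```

Call:
play_rows(
  translation=[
    [0, 0, -0.03],
    [0, 0, -0.03],
    [0, 0, -0.03],
    [0.017, -0.026, 0.001],
    [0.019, -0.025, 0.001],
    [0.021, -0.024, 0.001],
    [0.022, -0.023, 0.001],
    [0.023, -0.021, 0],
    [0.025, -0.02, 0.001],
    [0.026, -0.017, 0],
    [0, 0, 0],
  ],
  delta_rot=[
    [0, 0, 0],
    [0, 0, 0],
    [0, 0, 0],
    [0, 0, -3.8],
    [0, 0, -3.8],
    [0, 0, -3.8],
    [0, 0, -3.8],
    [0, 0, -3.8],
    [0, 0, -3.8],
    [0.1, 0.1, -3.8],
    [0, 0, 0],
  ],
  grip=[-1, -1, -1, -1, -1, -1, -1, -1, -1, -1, -1],
)

```text
clock: 22.75
tool_pos: [0.3921, -0.189, 0.2073]
eef_rot: [0.817, 0.577, -0.0, -0.002]
contact_force: [0.6, -1.1, -2.9]
opening: 0.156
finger_force: 40.0
```

```bash
python3 w.py w7 keeper cradle cartridge; python3 go.py .03 4 -.346 0 .3925 -.1912 .195 .3925 -.1912 .16
```

```text
keeper 0.9 7839 316.0 219.0 260 372 171 318
keeper 0.66 13032 570.0 210.0 495 639 147 334
cradle 0.71 4399 320.0 141.0 271 369 107 185
cradle 0.46 12738 570.0 209.0 496 639 147 333
cartridge 0.83 2936 320.0 144.0 299 342 95 186
22.95 [ 0.3928 -0.1923  0.2071] [ 0.71  0.69 -0.58  2.19  0.82  0.49 -0.86] [ 0.5 -0.6 -3. ] 0.154
[ 0.69  0.7  -0.54  2.2   0.86  0.45 -0.9 ] margin 0.36 joint 4 err 0.0
[ 0.61  0.76 -0.42  2.23  0.99  0.35 -1.01] margin 0.31 joint 6 err 0.0
3 rows
[[0.001, -0.001, 0.012], [0.0, 0.0, 0.018], [0.0, 0.0, 0.017]]
[[-0.0, -0.0, -0.1], [-0.0, -0.0, 0.0], [-0.0, -0.0, 0.0]]
end [ 0.3921 -0.191   0.1601] [0.8182, 0.5749, -0.0002, -0.0003]
```

View pics/w7.png

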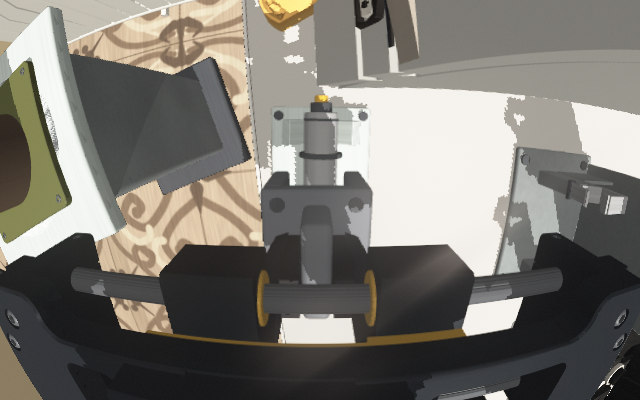

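The keeper is held square (rib at col 316), and the cartridge lies in the cradle beyond it (col 320, collar row 155). Before lowering I'll measure the cartridge's exact line from this view.

Run:
```python
from h import *
import pickle
o=pickle.load(open("w7.pkl","rb")); cal,L=o["cartridge"]; m=L[0][1].astype(float); m[168:]=0
import h
old=h.render
def rr(parts,v,c): a=old(parts,v,c); a[168:]=0; return a
h.render=rr
x,f=fit(up(cart,.034),[(cal,m)],(.3925,-.1912,-.346)); print("cart",x,f)
mc=np.maximum(m,o["cradle"][1][0][1]); mc[168:]=0
x,f=fit(M["cradle"]+up(cart,.034),[(cal,mc)],(.3925,-.1912,-.346)); print("cradle+cart",x,f)
h.render=old
# keeper in hand relative to the tool: top-plate front edge
k=o["keeper"][1][0][1].astype(float); k[240:]=0
def rk2(parts,v,c): a=old(parts,v,c); a[240:]=0; return a
h.render=rk2
x,f=fit(M["keeper"],[(cal,k)],(.392,-.19,-.346,.0845),(.006,.006,.05,.0)); print("keeper",x,f)
```

```text
cart [ 0.39232849 -0.19180304 -0.36853537] 0.08359065132592536
cradle+cart [ 0.39405568 -0.19280249 -0.33877098] 0.03142755446919898
keeper [ 0.39120761 -0.19093417 -0.33388865  0.0845    ] 0.07264970514373681
```

Call:
play_rows(
  translation=[
    [0.0, -0.001, 0.01],
    [0, 0, 0.01],
    [0, 0, 0.01],
    [0, 0, 0],
  ],
  delta_rot=[
    [0, 0, 0],
    [0, 0, 0],
    [0, 0, 0],
    [0, 0, 0],
  ],
  grip=[-1, -1, -1, -1],
)

```text
clock: 23.45
tool_pos: [0.3914, -0.1908, 0.1764]
eef_rot: [0.818, 0.575, -0.001, -0.001]
contact_force: [-0.9, 0.5, -2.8]
opening: 0.158
finger_force: 40.0
```

```bash
python3 go.py .02 4 -.346 0 .3928 -.1917 .175 .3928 -.1917 .132
```

```text
23.45 [ 0.3914 -0.1908  0.1764] [ 0.65  0.74 -0.48  2.22  0.93  0.4  -0.96] [-0.9  0.5 -2.8] 0.158
[ 0.65  0.74 -0.48  2.22  0.93  0.4  -0.96] margin 0.34 joint 4 err 0.0
[ 0.53  0.81 -0.3   2.24  1.11  0.24 -1.12] margin 0.2 joint 6 err 0.0001
4 rows
[[0.0, 0.002, 0.001], [0.0, 0.0, 0.014], [0.0, 0.0, 0.015], [0.0, 0.0, 0.014]]
[[-0.2, -0.0, 0.0], [0.0, -0.0, 0.0], [0.0, -0.0, 0.0], [0.0, -0.0, 0.0]]
end [ 0.3933 -0.1915  0.1324] [0.818, 0.5752, 0.0004, 0.0003]
```

Call:
play_rows(
  translation=[
    [0, 0.0015, 0.002],
    [0, 0, 0.008],
    [0, 0, 0.008],
    [0, 0, 0.008],
    [0, 0, 0],
  ],
  delta_rot=[
    [-0.1, 0, 0],
    [0, 0, 0],
    [0, 0, 0],
    [0, 0, 0],
    [0, 0, 0],
  ],
  grip=[-1, -1, -1, -1, -1],
)

```text
clock: 24.08
tool_pos: [0.3929, -0.1913, 0.1507]
eef_rot: [0.818, 0.575, 0.0, -0.0]
contact_force: [-0.1, 0.4, -2.5]
opening: 0.152
finger_force: 40.0
```

```bash
python3 go.py .02 4 -.346 0 .3928 -.1917 .132
```

```text
24.075 [ 0.3929 -0.1913  0.1507] [ 0.59  0.78 -0.39  2.23  1.03  0.31 -1.05] [-0.1  0.4 -2.5] 0.152
[ 0.53  0.81 -0.3   2.24  1.11  0.24 -1.12] margin 0.2 joint 6 err 0.0
1 rows
[[0.0, 0.0, 0.019]]
[[-0.0, -0.0, 0.1]]
end [ 0.3929 -0.1913  0.1317] [0.8185, 0.5745, 0.0, -0.0002]
```

Call:
play_rows(
  translation=[
    [0, 0, 0.007],
    [0, 0, 0.007],
    [0, 0, 0.005],
    [0, 0, 0.002],
    [0, 0, 0],
  ],
  delta_rot=[
    [0, 0, 0],
    [0, 0, 0],
    [0, 0, 0],
    [0, 0, 0],
    [0, 0, 0],
  ],
  grip=[-1, -1, -1, -1, -1],
)

```text
clock: 24.7
tool_pos: [0.3932, -0.1913, 0.1307]
eef_rot: [0.818, 0.575, 0.001, 0.0]
contact_force: [-0.5, 0.3, 4.3]
opening: 0.156
finger_force: 40.0
```

Call:
play_rows(
  translation=[
    [0, 0, 0],
    [0, 0, 0],
    [0, 0, 0],
    [0, 0, 0],
    [0, 0, -0.02],
    [0, 0, -0.03],
    [0, 0, -0.04],
    [0, 0, -0.04],
    [-0.03, 0, -0.03],
    [-0.04, 0, -0.01],
    [-0.04, 0, 0],
    [-0.04, 0, 0],
    [0, 0, 0],
  ],
  delta_rot=[
    [0, 0, 0],
    [0, 0, 0],
    [0, 0, 0],
    [0, 0, 0],
    [0, 0, 0],
    [0, 0, 0],
    [0, 0, 0],
    [0, 0, 0],
    [0, 0, 0],
    [0, 0, 0],
    [0, 0, 0],
    [0, 0, 0],
    [0, 0, 0],
  ],
  grip=[0, 0, 0, 0, 0, 0, 0, 0, 0, 0, 0, 0, 0],
  squeeze=15,
)

```text
clock: 26.32
tool_pos: [0.3402, -0.3355, 0.2996]
eef_rot: [0.82, 0.572, -0.0, 0.0]
contact_force: [1.1, 1.5, 0.9]
opening: 0.501
finger_force: 0.0
```

```bash
python3 w.py w8 keeper cradle cartridge
python3 - <<'E'
from h import *
import pickle
o=pickle.load(open("w8.pkl","rb")); s=r.get_state(); print(s["clock"],s["tool_pos"])
cal,L=o["keeper"]
if L: print("keeper",fit(M["keeper"],[(cal,L[0][1].astype(float))],(.393,-.1913,-.346,.008),(.006,.006,.05,0)), fit(M["keeper"],[(cal,L[0][1].astype(float))],(.393,-.1913,-.346,.008),(.006,.006,.05,.006)))
m=np.zeros((400,640),bool)
for t in o:
    if o[t][1]: m|=o[t][1][0][1]
print("all",fit(M["cradle"]+up(cart,.034)+up(M["keeper"],.008),[(cal,m.astype(float))],(.393,-.1913,-.346)))
E
```

```text
keeper 0.96 3650 316.0 38.0 287 345 5 73
cradle 0.77 3676 317.0 65.0 279 355 0 112
cartridge 0.6 1317 317.0 76.0 303 333 0 112
26.525 [ 0.3427361  -0.33136228  0.30030102]
keeper (array([ 0.39238156, -0.19168248, -0.34552451,  0.008     ]), np.float64(0.04866637292373266)) (array([ 0.39330897, -0.19014461, -0.34844675, -0.00072666]), np.float64(0.026531979240642434))
all (array([ 0.39429356, -0.19020395, -0.35113209]), np.float64(0.02180374932802598))
```

View pics/w8.png

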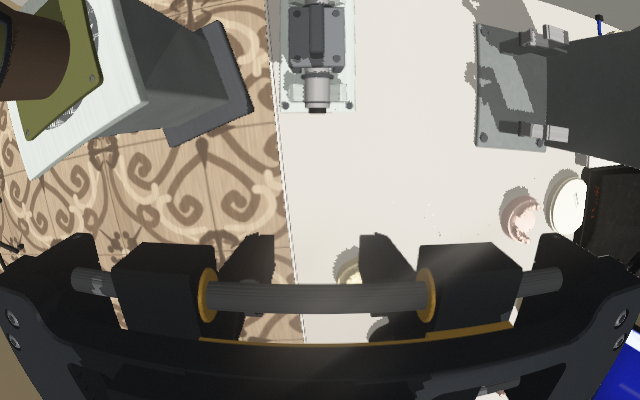

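The keeper stands square astride the seated cartridge (px 316,38), in line with the cradle. The hand is clear and the casts haven't been touched.

```bash
python3 -c "
from plant import r
print(r.finish_job())"
```

```text
the job is handed in; nothing more can be done
None
```

The cartridge is out of the clips and lying in the cradle's V-blocks, the keeper stands squarely astride it with its legs on the base plate, the two casts were left alone, and the job was handed in at about 26.5 s (no verdict shown).

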